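Pack the spares tray: press the parts into shadow foam, refit the hold-down plate

ROBOT

A 6-joint arm with a two-finger parallel gripper is mounted at the origin on a cart in front of the work surface, level with it; the furniture and walls round the work are solid. World frame = base frame: x ahead of the robot, y to its left, z up, the work surface at z = 0. Lengths are in mm, angles in rad, forces in N, time in s.
With the tool pointing down it reaches from about 300 to 875 mm from the base axis. Payload 6.4 kg.
Tool frame: the origin (TCP) lies at the very end of the fingers, on their centre line; the grasp point (between the pads) lies 19 mm behind it (arm.grasp_offset is the distance from the TCP to the grasp point, in mm); z points along the fingers, y is the line along which they close (so a half turn about z gives the same grasp; the last joint's range is limited). The gripper opens to 88 mm and grips with 3 to 60 N. Pads are 18 mm wide; open, the fingers measure 123 mm over their backs; the gripper's body (75 mm by 187 mm) begins 45 mm behind the grasp point.
Start: joints at [0.947, 0.181, 1.607, -0, 1.354, -0.206], TCP at [233.297, 525.56, 238.714] pointing down, gripper open.
Joint ranges: [-2.99, 2.99], [-0.89, 2.07], [0.3, 2.58], [-1.14, 4.28], [0, 2.63], [-3.12, 3.12]. Speed limits (rad/s): [2.57, 2.57, 3.01, 3.14, 3.14, 3.14].

INTERFACE

Orientations are given as a rotation vector (axis times angle).
In Python, from bench import arm gives the robot as it stands.
- The arm moves only by the tool servo_tool, never from a script. Its argument "motion" is a list of rows, each an object with "turn": the turn, a rotation vector about the world's x, y, z in degrees, a list of three; "xyz": the shift along the world's x, y, z in m, a list of three; "hand": the closure, from 0 (fully open) to 1 (shut). A call has 1 to 10 rows; each row is the pose to reach, as a shift and turn from the pose commanded when the call began; what a row does not reach only later rows make up. A row lasts 1/12 s, in which the tool goes at most 41.7 mm and 7.16 degrees, less where a joint would pass 70% of its speed; a pose out of reach is approached as far as the arm can. A call with a gripper value outside its range is refused whole. The fingers move at their own pace and stop on an object; "grip_force" is the grip in N (left out, the last holds). Time passes only in rows, so rows that repeat a pose let the fingers close. It gives the time, the measured TCP pose, the force, the opening and the grip force at its end, in the units of the state.
- arm.observe(): the state, without advancing time (a new reading comes with each control period).
- arm.get_image(name): name is "scene" or "top" or "wrist"; returns the picture (480x640x3 uint8, red, green, blue); there is no depth.
- arm.camera_params(name): a dict with "K" (3x3 intrinsics, pixels), "R" (3x3) and "t" (3): a world point X has camera coordinates R X + t. Camera axes: x right, y down, z forward; pixel columns grow to the right and rows downward; lengths in mm; the calibration is good to about 2 mm. A picture is of the moment at which its call begins: read the wrist's pose just before it. camera_params takes no time and is no camera call; for the wrist camera it gives the pose at the moment of the call.
- arm.finish_job(): hands the job in; it is judged then, once.
The state is a dict: "time": time; "joints": joint angles; "joint_velocities": joint speeds; "effort": joint torques, N m; "eef_pos": TCP position; "eef_rot": TCP orientation; "wrist_force": force on the tool from outside, world axes, zero at the start; "torque": the same for the moment, N m; "gripper_width": finger opening in mm; "grasp_force": force on a finger pad.
Only numpy, scipy, OpenCV 4.12 (cv2) and the standard library are available. Lean on these libraries where they do the work, as an engineer would, in place of code of your own. Each camera call takes 0.05 s, during which the arm holds its last target. There are 200 camera calls.

TASK

Get the call-out spares tray ready to travel: take the hold-down plate off its two pins, press every spare part lying on the wooden riser board (battery packs, USB charger, relay module) fully home into the foam cutout of its own shape, then put the plate back flat over both pins. Battery packs are delicate: never grip or press one with more than 90 N in all. Leave the other things on the bench where they are.

Things in the scene. Friction and masses are not known exactly. Their poses are not given: they have to be found in the camera images.
- tray_center (a point): Spares tray: fixed aluminium tray, 248 mm (its x) by 216 mm (its y), filled with charcoal foam to 44 mm above the bench; the floors of its four cutouts are blue. This point: middle of the tray at the level of the foam's top; its axes are the tray's (z up). A part fully home lies 1 mm below the foam's top
- pocket_cell1 (a point): Middle of the floor of one battery cutout (near half, left column), 9.5 mm below the foam's top, for a part 93 x 42 mm, long side along the tray's x; axes as the tray's. Any battery pack may go into either battery cutout, either way round. At the ends of every cutout there is 3 mm to spare (5.5 mm for the bare battery body)
- pocket_cell2 (a point): Middle of the floor of the other battery cutout (far half, left column), 9.5 mm below the foam's top. The foam along every cutout's long sides yields: at the mouth there is 3 mm to spare on each side, at the floor it is 1.5 mm too tight, so a part stays high until pressed down with about 4 to 10 N
- pocket_charger (a point): Middle of the floor of the USB charger's cutout (far half, right column), 31 mm below the foam's top, for a part 80 x 58 mm; axes as the tray's. Beside the middle of both long sides of every cutout is a finger cutout, 36 mm long and at least 27 mm wide, down to 8 mm above the bench: fingers that hold a part across its width go in with it
- pocket_relay (a point): Middle of the floor of the relay module's cutout (near half, right column), 33 mm below the foam's top, for a part 62 x 56 mm; axes as the tray's
- pin_a (a point): Left pin of the tray: steel, 8 mm across, upright, standing 21 mm above the foam's top with a 7 mm tapered tip; this point is on its axis at the level of the foam's top. The pins stand at the tray's x = 0, y = +92 and -92 mm
- pin_b (a point): Right pin of the tray, as pin_a
- plate_center (a point): Hold-down plate: aluminium, 84 mm (its x) by 210 mm (its y), 4 mm thick, 0.3 kg, with two round 11 mm holes at y = +92 and -92 mm; this point is the middle of its underside, z up. At the start it lies on the tray, over both pins and over the inner ends of all cutouts; set it aside anywhere free, for instance on the mat left of the tray. It fits either way round. Back home its underside rests on the foam's top
- plate_grip (a point): Middle of the plate's black handle, 28.5 mm above its underside: a level bar 62 mm long along the plate's x, 14 mm wide, 15 mm high, on two posts that leave 35 mm free between them under the bar
- cell_a_center (a point): First battery pack (amber, flat: body 88 mm along its x, 42 mm wide along y, 8.5 mm thick, with a 5 mm soft tab at the +x end), lying on the wooden riser board if present; this point is the centre of the body, half-way up. Never grip or press it with more than 90 N: the forces of the two fingers count together, so close with about 35 N at most
- cell_b_center (a point): Second battery pack, as the first
- charger_center (a point): White USB charger block lying on its back: 80 mm along its x, 58 mm wide along y, 30 mm high; this point is its centre
- relay_center (a point): White relay module lying on its back, slotted face up: 62 mm along its x, 56 mm wide along y, 32 mm high; this point is its centre
- riser: Low dark wooden board on steel feet, fixed, 216 mm (its x) by 464 mm (its y), on which the spare parts lie at the start; its top is 78 mm above the bench; origin under its middle. Behind it stands a microscope, whose eyepieces come forward to 100 mm behind and 75 mm right of this origin, from 350 mm above the bench upwards: keep the arm clear of them. The free bench to the left of the tray is covered with a blue mat, 2.5 mm thick
- tip_cleaner: Bystander: round black tip-cleaner tin with brass wool, 50 mm across, 38 mm high; origin under its middle
- swab_cup: Bystander: clear cup with swabs, 54 mm across, 135 mm high; origin under its middle
- spool: Bystander: spool of solder wire, 55 mm across, 36 mm high; origin under its middle

How it is judged (in metres and radians):
On the way, in this order (a step that is already met when the one before it is completed fails the run):
1. the plate is off its pins, clear of the tray ((z of plate_center in the frame of tray_center above 0.03 m or horizontal distance between plate_center and tray_center above 0.12 m)), for 0.2 s.
2. every part that is there is pressed home in its own cutout (((horizontal distance between cell_a_center and pocket_cell1 below 0.0065 m and z of cell_a_center in the frame of pocket_cell1 below 0.00625 m and angle between the z axis of cell_a_center and the z axis of tray_center, either way round below 0.06 rad) or (horizontal distance between cell_a_center and pocket_cell2 below 0.0065 m and z of cell_a_center in the frame of pocket_cell2 below 0.00625 m and angle between the z axis of cell_a_center and the z axis of tray_center, either way round below 0.06 rad)) and ((horizontal distance between cell_b_center and pocket_cell1 below 0.0065 m and z of cell_b_center in the frame of pocket_cell1 below 0.00625 m and angle between the z axis of cell_b_center and the z axis of tray_center, either way round below 0.06 rad) or (horizontal distance between cell_b_center and pocket_cell2 below 0.0065 m and z of cell_b_center in the frame of pocket_cell2 below 0.00625 m and angle between the z axis of cell_b_center and the z axis of tray_center, either way round below 0.06 rad)) and horizontal distance between charger_center and pocket_charger below 0.0045 m and z of charger_center in the frame of pocket_charger below 0.017 m and angle between the z axis of each of charger_center, relay_center and the z axis of tray_center, either way round below 0.06 rad and horizontal distance between relay_center and pocket_relay below 0.0045 m and z of relay_center in the frame of pocket_relay below 0.018 m), for 0.2 s.
At the end, for the whole second after the job is handed in: Every part present lies in its own cutout within 4.5 mm of the middle (battery packs 6.5 mm), flat, and no more than 2 mm above the floor; the plate lies flat over both pins, no more than 2.5 mm above the foam (all of step 2 and horizontal distance between plate_center and tray_center below 0.004 m and z of plate_center in the frame of tray_center below 0.0025 m and angle between the x axis of plate_center and the x axis of tray_center, either way round below 0.05 rad and angle between the z axis of plate_center and the z axis of tray_center, either way round below 0.03 rad); the robot touches nothing.
It fails at once if a battery pack is gripped or pressed with more than 90 N (contact force between the fingers and cell_a above 90 N or contact force between the fingers and cell_b above 90 N).
It fails at once if a bystander is pushed more than 3 cm (distance of any of tip_cleaner, swab_cup, spool from where it was at the start of the episode above 0.03 m).
Of cell_a, cell_b, charger, relay only 3 to 4 are there at a start; the rules pass over those that are not, and their reading is None.
At some moment in a run one of cell_a, cell_b, charger, relay may be knocked a few centimetres aside while the robot is not near it.
Once in a run the grip may slacken for a moment while it holds something.
It also fails if it takes over 210 s, if anything falls off the work surface, if the arm or the gripper's body presses on something with over 40 N, if the wrist force passes 120 N, or if a joint passes its speed limit or range.

## Working session

There is one attempt and no reset: what is moved stays moved. The work goes in short steps, Python scripts to look and compute and a tool call to move; the robot and the scene stay as the last step left them, time stands still between calls to the robot, and variables do not carry over. Pictures are saved under pics/ and viewed, at most 14 in all, crops included, and the job is handed in when it is done.

Besides the shell and the picture viewer there is one more tool, called after "Request:" by a JSON object that holds its "api" and its "payload". servo_tool: Moves the arm, as the interface text tells. Its arguments: {"type":"object","properties":{"motion":{"type":"array"},"grip_force":{"type":"number"}},"required":["motion"]}

```bash
ls; mkdir -p pics; cat > h.py <<'E'
import numpy as np,cv2
from bench import arm
def snap(n,f):
    P=arm.camera_params(n);im=arm.get_image(n);cv2.imwrite(f,cv2.cvtColor(im,cv2.COLOR_RGB2BGR));return im,P
def ray(P,uv):
    K,R,t=[np.array(P[k],float) for k in('K','R','t')]
    d=R.T@np.linalg.inv(K)@np.array([uv[0],uv[1],1.]);return -R.T@t,d/np.linalg.norm(d)
def onz(P,uv,z):
    c,d=ray(P,uv);return c+d*(z-c[2])/d[2]
def tri(obs):
    A=np.zeros((3,3));b=np.zeros(3)
    for P,uv in obs:
        c,d=ray(P,uv);M=np.eye(3)-np.outer(d,d);A+=M;b+=M@c
    X=np.linalg.solve(A,b)
    return X,[np.linalg.norm((np.eye(3)-np.outer(ray(P,u)[1],ray(P,u)[1]))@(X-ray(P,u)[0])) for P,u in obs]
def proj(P,X):
    p=np.array(P['K'])@(np.array(P['R'])@np.array(X,float)+np.array(P['t']));return p[:2]/p[2]
E
python3 - <<'E'
from h import *
o=arm.observe();print({k:np.round(v,3) for k,v in o.items()})
for n in('top','scene','wrist'):
    im,P=snap(n,f'pics/{n}0.png');print(n,P,(-np.array(P['R']).T@np.array(P['t'])).round(1))
E
```

```text
pics
{'time': np.float64(0.0), 'joints': array([ 0.947,  0.182,  1.608,  0.   ,  1.354, -0.206]), 'joint_velocities': array([-0.001,  0.   ,  0.   ,  0.   , -0.   ,  0.   ]), 'effort': array([ 1.0000e-03, -4.3387e+01, -3.4185e+01,  7.0000e-02,  3.8000e-02,
       -0.0000e+00]), 'eef_pos': array([232.977, 525.105, 237.832]), 'eef_rot': array([-6.510e-01, -3.073e+00,  2.000e-03]), 'wrist_force': array([-0.489,  0.34 , -0.112]), 'torque': array([ 0.063, -0.022,  0.008]), 'grasp_force': np.float64(0.0), 'gripper_width': np.float64(88.29)}
top {'K': array([[577.07108212,   0.        , 318.54872936],
       [  0.        , 577.07108212, 246.72971743],
       [  0.        ,   0.        ,   1.        ]]), 'R': array([[ 0.01656722, -0.99971792,  0.01701776],
       [-0.99656491, -0.01789141, -0.08085967],
       [ 0.08114134, -0.01561968, -0.99658021]]), 't': array([ -30.23109959,  587.98701072, 1387.77265152])} [ 473.9    2.  1431.1]
scene {'K': array([[545.67053899,   0.        , 318.65018413],
       [  0.        , 545.67053899, 235.91333463],
       [  0.        ,   0.        ,   1.        ]]), 'R': array([[ 0.73521334, -0.67762098, -0.01706321],
       [-0.37989705, -0.39107612, -0.83829452],
       [ 0.56137293,  0.62280758, -0.54495059]]), 't': array([-456.90805961,  316.9434292 ,  832.05804139])} [ -10.8 -703.9  711.3]
wrist {'K': array([[429.54582631,   0.        , 315.89201865],
       [  0.        , 429.54582631, 236.71457795],
       [  0.        ,   0.        ,   1.        ]]), 'R': array([[ 0.40509068,  0.91427055, -0.00330015],
       [ 0.87806976, -0.3880402 ,  0.28003266],
       [ 0.25474503, -0.11633638, -0.9599848 ]]), 't': array([-574.2112772 ,  -38.65908773,  389.79267964])} [167.3 555.3 383.1]
```

View pics/top0.png

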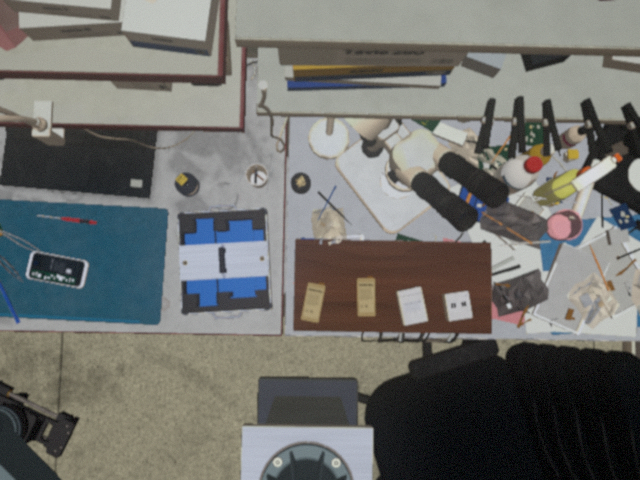

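View pics/scene0.png

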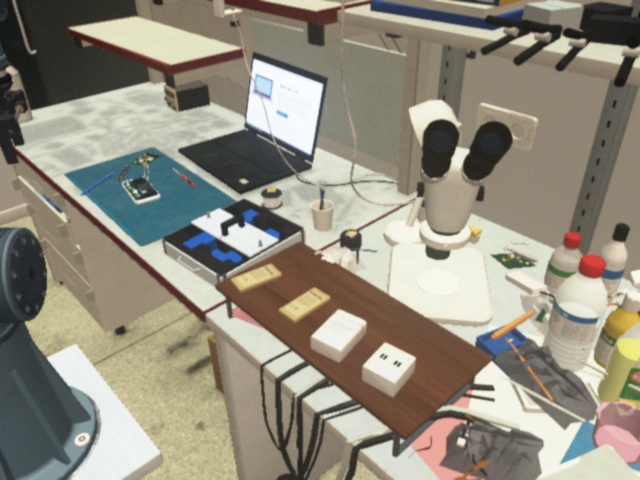

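The top view shows the tray around (225,260) with the plate across it and the handle at (222,260). On the riser are two amber cells at (313,302) and (366,297), the charger at (412,306) and the relay at (458,305), so all four parts are present. The scene view agrees.

```bash
cat > m1.py <<'E'
from h import *
im=cv2.cvtColor(cv2.imread('pics/top0.png'),cv2.COLOR_BGR2RGB);P=arm.camera_params('top')
hsv=cv2.cvtColor(im,cv2.COLOR_RGB2HSV)
def rects(mask,amin):
    mask=cv2.morphologyEx(mask.astype(np.uint8),cv2.MORPH_CLOSE,np.ones((3,3)))
    cs,_=cv2.findContours(mask,cv2.RETR_EXTERNAL,cv2.CHAIN_APPROX_NONE)
    return [cv2.minAreaRect(c) for c in cs if cv2.contourArea(c)>amin]
roi=np.zeros(im.shape[:2],bool);roi[242:332,296:491]=1
h,s,v=[hsv[...,i].astype(int) for i in range(3)]
def show(n,mask,z,amin=150):
    for r in rects(mask,amin):
        b=np.array([onz(P,q,z)[:2] for q in cv2.boxPoints(r)]);e=[b[1]-b[0],b[2]-b[1]];L=[np.linalg.norm(q) for q in e]
        l=e[int(np.argmax(L))];a=np.degrees(np.arctan2(l[1],l[0]))
        print(n,np.round(r[0],1),b.mean(0).round(1),'size',np.round(L,1),'ang',round((a+90)%180-90,1))
show('amber',roi&(s>60)&(v>110),86)
show('white',roi&(s<40)&(v>140),109)
roi2=np.zeros_like(roi);roi2[205:318,172:275]=1
show('plate',roi2&(s<45)&(v>150),48)
show('blue',roi2&(h>100)&(h<125)&(s>120),30,100)
show('tray',roi2&((v<90)|((h>100)&(s>120))),44,300)
show('riser',(s>60)&(v<110)&((h<20)|(h>170)),78,3000)
E
python3 m1.py
```

```text
amber [312.9 301.6] [455.6  -8.1] size [93.2 44.2] ang -9.9
amber [365.5 296.5] [ 469.3 -130.2] size [44.4 90.4] ang 0.5
white [458.1 305.5] [ 452.4 -340.4] size [55.4 62.8] ang 9.3
white [412.1 305.6] [ 450.3 -234.8] size [56.9 80.1] ang 12.1
plate [223. 261.] [549.2 208.3] size [268.1 245.4] ang 2.1
blue [225.9 291.6] [475.3 201.7] size [192.2  63.3] ang -85.7
blue [223.5 230.5] [623.5 212. ] size [192.2  61.3] ang -88.9
tray [225.6 294.5] [468.4 200.1] size [213.   76.6] ang -85.5
tray [222.6 226.5] [631.7 212.3] size [212.4  75.8] ang -86.1
riser [393.5 286.4] [ 494.5 -197.1] size [214.5 467.5] ang 89.8
```

View pics/wrist0.png

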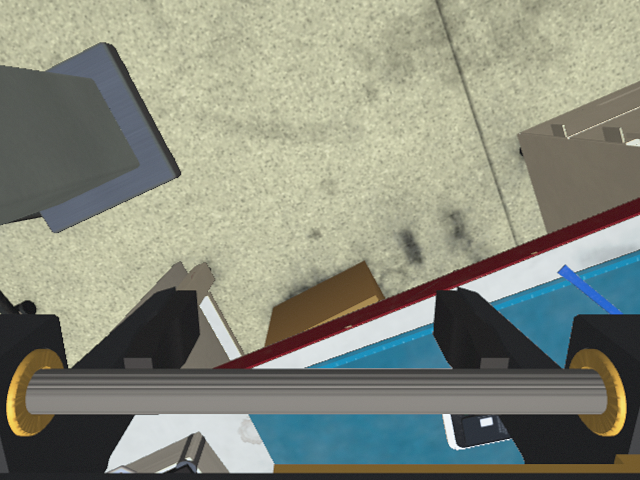

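The wrist view shows only the floor and the mat edge. The fingers come in from the bottom of the frame, so forward (+x) is down once the yaw is aligned. Next I'll move over the tray.

Request:
{"api": "servo_tool", "payload": {"motion": [{"xyz":[0.26,-0.24,0.01],"turn":[0,0,28],"hand":0},{"xyz":[0.26,-0.24,0.01],"turn":[0,0,28],"hand":0},{"xyz":[0.26,-0.24,0.01],"turn":[0,0,28],"hand":0},{"xyz":[0.26,-0.24,0.01],"turn":[0,0,28],"hand":0},{"xyz":[0.26,-0.24,0.01],"turn":[0,0,28],"hand":0},{"xyz":[0.26,-0.24,0.01],"turn":[0,0,28],"hand":0},{"xyz":[0.26,-0.24,0.01],"turn":[0,0,28],"hand":0},{"xyz":[0.26,-0.24,0.01],"turn":[0,0,28],"hand":0},{"xyz":[0.26,-0.24,0.01],"turn":[0,0,28],"hand":0},{"xyz":[0.26,-0.24,0.01],"turn":[0,0,28],"hand":0}]}}

```text
time: 0.98
eef_pos: [497.6, 281.0, 248.7]
eef_rot: [-0.102, 3.138, -0.003]
wrist_force: [0.3, 0.8, 0.9]
gripper_width: 87.9
grasp_force: 0.0
```

Request:
{"api": "servo_tool", "payload": {"motion": [{"xyz":[0.03,-0.03,0.03]},{"xyz":[0.06,-0.06,0.05]},{"xyz":[0.085,-0.065,0.05]},{"xyz":[0.085,-0.065,0.05]},{"xyz":[0.085,-0.065,0.05]},{"xyz":[0.085,-0.065,0.05]},{"xyz":[0.085,-0.065,0.05]}]}}

```text
invalid input
```

```bash
python3 - <<'E'
from h import *
import pickle
o=arm.observe();print(o['eef_pos'],o['eef_rot'],o['time'],o['joints'])
im,P=snap('wrist','pics/w1.png');pickle.dump(P,open('w1.pkl','wb'))
E
```

```text
[497.59060956 280.95653784 248.65814929] [-1.02190648e-01  3.13809818e+00 -2.71200848e-03] 0.9833 [ 0.30757376  0.16385538  1.60609635 -0.00220365  1.37034945 -1.32789122]
```

View pics/w1.png

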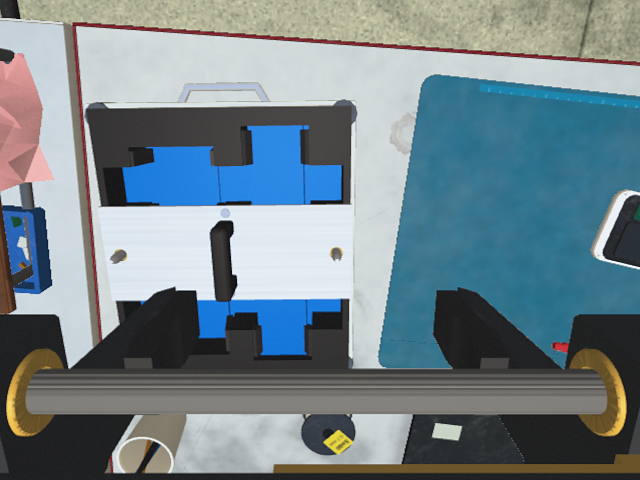

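Wrist view: the pins are at about (120,257) and (336,254), the handle bar runs from (222,225) to (225,298), and the foam and blue pockets are clear. The second move was refused because every row needs all its keys. I'll take a second viewpoint now.

Request:
{"api": "servo_tool", "payload": {"motion": [{"xyz":[0.02,-0.04,0],"turn":[0,0,0],"hand":0},{"xyz":[0.04,-0.08,0],"turn":[0,0,0],"hand":0},{"xyz":[0.05,-0.12,0],"turn":[0,0,0],"hand":0},{"xyz":[0.05,-0.12,0],"turn":[0,0,0],"hand":0},{"xyz":[0.05,-0.12,0],"turn":[0,0,0],"hand":0},{"xyz":[0.05,-0.12,0],"turn":[0,0,0],"hand":0}]}}

```text
time: 1.53
eef_pos: [542.5, 166.6, 248.5]
eef_rot: [0.111, -3.139, -0.001]
wrist_force: [-0.0, 0.3, -0.2]
gripper_width: 88.0
grasp_force: 0.0
```

```bash
python3 - <<'E'
from h import *
import pickle
o=arm.observe();print(o['eef_pos'],o['eef_rot'],o['time'],o['joints'])
im,P=snap('wrist','pics/w2.png');pickle.dump(P,open('w2.pkl','wb'))
E
```

```text
[542.52696602 166.60516281 248.47848368] [ 1.10927033e-01 -3.13874445e+00 -1.38725830e-03] 1.5333 [ 8.83427773e-02  1.56332279e-01  1.61506511e+00  9.48093931e-04
  1.37103566e+00 -1.55329509e+00]
```

View pics/w2.png

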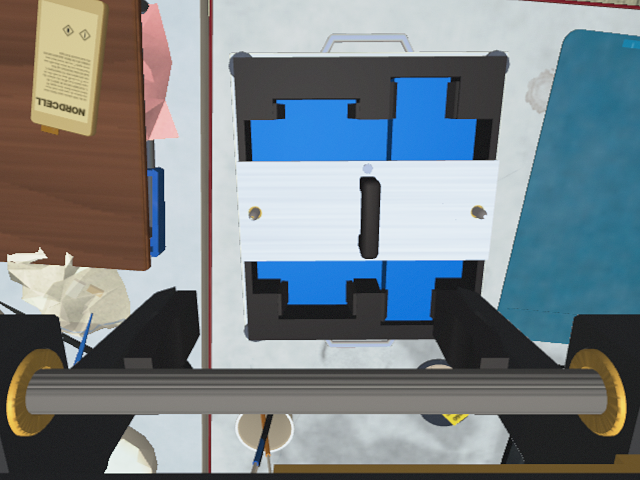

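```bash
cat > m2.py <<'E'
from h import *
import pickle
obs={}
for n,x0,y0,x1,y1 in(('w1',104,216,348,292),('w2',242,172,494,256)):
    im=cv2.imread(f'pics/{n}.png');P=pickle.load(open(n+'.pkl','rb'))
    g=cv2.cvtColor(im,cv2.COLOR_BGR2GRAY);hsv=cv2.cvtColor(im,cv2.COLOR_BGR2HSV)
    m=np.zeros_like(g);m[y0:y1,x0:x1]=(g[y0:y1,x0:x1]<185)
    k,lab,st,c=cv2.connectedComponentsWithStats(m)
    for i in range(1,k):
        if st[i,4]>25: print(n,st[i],c[i].round(1))
    md=np.zeros_like(g);md[y0-20:y1+20,x0:x1]=(g[y0-20:y1+20,x0:x1]<75)
    # foam/blue corners: blue mask rects
    b=((hsv[...,0]>98)&(hsv[...,0]<118)&(hsv[...,1]>170)&(hsv[...,2]>130)).astype(np.uint8)
    k,lab,st,c=cv2.connectedComponentsWithStats(b)
    for i in range(1,k):
        if st[i,4]>400: print(' blue',st[i],c[i].round(1))
E
python3 m2.py
```

```text
w1 [ 209  220   29   72 1504] [222.2 256.4]
w1 [330 247  12  14 122] [336.  253.4]
w1 [110 249  17  15 167] [118.3 256.1]
w1 [158 286  39   6 100] [175.8 289.9]
 blue [  122   125   220    80 11194] [234.7 174.1]
 blue [   3  210   38   84 1377] [ 21.3 247.6]
 blue [ 197  299  144   56 4394] [266.6 320.5]
w2 [ 358  176   23   80 1583] [369.2 215.6]
w2 [249 207  12  14 132] [254.5 213.2]
w2 [471 206  16  13 152] [478.1 211.9]
 blue [ 391   77   86   83 5484] [428.3 123.3]
 blue [587  86  34  32 422] [603.1 103.4]
 blue [ 250  100  138   61 6881] [318.1 133.8]
 blue [147 169  12  88 512] [154.3 213.3]
 blue [ 257  261  126   44 3715] [318.9 278.5]
 blue [ 385  261   78   60 3201] [414.9 286.3]
```

```bash
python3 - <<'E'
import cv2
a=cv2.imread('pics/w1.png')[205:300,95:355];b=cv2.imread('pics/w2.png')[160:262,235:500]
a=cv2.resize(a,None,fx=3,fy=3,interpolation=cv2.INTER_CUBIC);b=cv2.resize(b,(780,300),interpolation=cv2.INTER_CUBIC)
cv2.imwrite('pics/c1.png',cv2.vconcat([a[:, :780],b]))
E
```

```text
(no output)
```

View pics/c1.png

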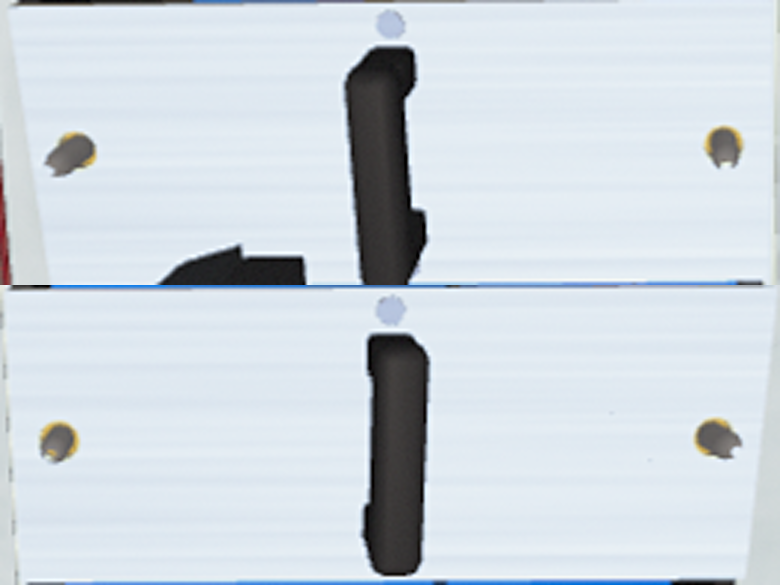

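The crops show the pin tips and the hole rings at both ends, with the pins leaning away from the camera, and the bar's top face. I'll triangulate these.

```bash
python3 - <<'E'
from h import *
import pickle
P1,P2=[pickle.load(open(f'w{i}.pkl','rb')) for i in(1,2)]
a=lambda x,y:(x/3+95,y/3+205)
b=lambda x,y:(x*.3397+235,(y-285)*.34+160)
R={}
for n,p,q in(('tipR',a(60,170),b(57,457)),('tipL',a(725,163),b(737,444)),('holeR',a(78,150),b(59,441)),('holeL',a(723,146),b(716,438)),('barnear',a(375,70),b(400,347)),('dot',a(391,24),b(391,310))):
    X,r=tri([(P1,p),(P2,q)]);R[n]=X;print(n,X.round(1),np.round(r,1),'at48:',onz(P1,p,48)[:2].round(1),onz(P2,q,48)[:2].round(1),'at65',onz(P1,p,65)[:2].round(1),onz(P2,q,65)[:2].round(1))
for n in('tip','hole'):
    d=R[n+'L']-R[n+'R'];print(n,np.linalg.norm(d),np.degrees(np.arctan2(-d[0],d[1])),((R[n+'L']+R[n+'R'])/2).round(1))
bar=[onz(P2,b(398,347),80),onz(P2,b(394,573),80)];print('bar',bar, (bar[0]+bar[1])/2)
E
```

```text
tipR [555.6 118.6  60.2] [0.1 0.1] at48: [560.2 112.8] [558.8 117.1] at65 [553.6 120.9] [554.5 119.3]
tipL [538.5 300.1  65.6] [0.8 0.8] at48: [545.4 301.6] [541.4 307.1] at65 [539.5 300.4] [537.9 300. ]
holeR [554.7 117.2  45.6] [0. 0.] at48: [553.8 118.3] [554.1 117.5] at65 [547.5 126.1] [550.  119.7]
holeL [540.  300.6  48.9] [0.1 0.1] at48: [540.4 300.7] [540.1 300.9] at65 [534.7 299.5] [536.7 294.1]
barnear [518.  207.   70.1] [0.3 0.3] at48: [524.6 202.3] [521. 210.] at65 [519.7 206. ] [518.5 207.6]
dot [511.2 206.5  47.4] [0.1 0.1] at48: [511.2 206.7] [511.1 206.4] at65 [507.  210.2] [509.1 204.3]
tip 182.35879273092723 5.366165003513209 [547.  209.4  62.9]
hole 184.03252530497272 4.592201239320215 [547.4 208.9  47.2]
bar [array([516.35624089, 205.04329609,  80.        ]), array([575.61450872, 210.3332207 ,  80.        ])] [545.98537481 207.68825839  80.        ]
```

Request:
{"api": "servo_tool", "payload": {"motion": [{"xyz":[0.003,0.03,0],"turn":[0,0,0.6],"hand":0},{"xyz":[0.0037,0.043,-0.03],"turn":[0,0,0.6],"hand":0},{"xyz":[0.0037,0.043,-0.07],"turn":[0,0,0.6],"hand":0},{"xyz":[0.0037,0.043,-0.11],"turn":[0,0,0.6],"hand":0},{"xyz":[0.0037,0.043,-0.145],"turn":[0,0,0.6],"hand":0},{"xyz":[0.0037,0.043,-0.17],"turn":[0,0,0.6],"hand":0},{"xyz":[0.0037,0.043,-0.185],"turn":[0,0,0.6],"hand":0},{"xyz":[0.0037,0.043,-0.191],"turn":[0,0,0.6],"hand":0},{"xyz":[0.0037,0.043,-0.191],"turn":[0,0,0.6],"hand":0},{"xyz":[0.0037,0.043,-0.191],"turn":[0,0,0.6],"hand":0}]}}

```text
time: 2.42
eef_pos: [547.0, 209.9, 58.5]
eef_rot: [-0.13, 3.138, 0.0]
wrist_force: [-0.3, -0.2, 0.2]
gripper_width: 88.1
grasp_force: 0.0
```

Request:
{"api": "servo_tool", "payload": {"motion": [{"xyz":[0,0,0],"turn":[0,0,0],"hand":1},{"xyz":[0,0,0],"turn":[0,0,0],"hand":1},{"xyz":[0,0,0],"turn":[0,0,0],"hand":1},{"xyz":[0,0,0],"turn":[0,0,0],"hand":1},{"xyz":[0,0,0],"turn":[0,0,0],"hand":1},{"xyz":[0,0,0],"turn":[0,0,0],"hand":1},{"xyz":[0,0,0],"turn":[0,0,0],"hand":1},{"xyz":[0,0,0],"turn":[0,0,0],"hand":1},{"xyz":[0,0,0],"turn":[0,0,0],"hand":1}], "grip_force": 45}}

```text
time: 3.17
eef_pos: [547.0, 208.5, 57.6]
eef_rot: [0.128, -3.139, 0.0]
wrist_force: [-0.1, 0.3, -0.1]
gripper_width: 30.2
grasp_force: 0.0
```

```bash
python3 -c "
from h import *
o=arm.observe();print({k:np.round(v,3) for k,v in o.items()})"
```

```text
{'time': np.float64(3.167), 'joints': array([ 0.162,  0.426,  1.699,  0.   ,  1.017, -1.49 ]), 'joint_velocities': array([-0.001, -0.001, -0.002,  0.   , -0.001,  0.   ]), 'effort': array([-5.0000e-03, -4.8776e+01, -2.7714e+01, -8.0000e-03,  7.9000e-02,
        0.0000e+00]), 'eef_pos': array([546.96 , 208.525,  57.648]), 'eef_rot': array([ 0.128, -3.139,  0.   ]), 'wrist_force': array([-0.122,  0.262, -0.056]), 'torque': array([ 0.061, -0.018, -0.029]), 'grasp_force': np.float64(0.0), 'gripper_width': np.float64(30.231)}
```

Request:
{"api": "servo_tool", "payload": {"motion": [{"xyz":[0,0,0],"turn":[0,0,0],"hand":1},{"xyz":[0,0,0],"turn":[0,0,0],"hand":1},{"xyz":[0,0,0],"turn":[0,0,0],"hand":1},{"xyz":[0,0,0],"turn":[0,0,0],"hand":1},{"xyz":[0,0,0],"turn":[0,0,0],"hand":1}]}}

```text
time: 3.58
eef_pos: [547.0, 208.6, 57.7]
eef_rot: [0.128, -3.139, -0.0]
wrist_force: [1.1, 0.1, -0.7]
gripper_width: 13.7
grasp_force: 45.0
```

Request:
{"api": "servo_tool", "payload": {"motion": [{"xyz":[0,0,0.01],"turn":[0,0,0],"hand":1},{"xyz":[0,0,0.025],"turn":[0,0,0],"hand":1},{"xyz":[0,0,0.045],"turn":[0,0,0],"hand":1},{"xyz":[0,0,0.06],"turn":[0,0,0],"hand":1},{"xyz":[0,0,0.06],"turn":[0,0,0],"hand":1}]}}

```text
time: 4.0
eef_pos: [549.1, 209.0, 121.5]
eef_rot: [-0.128, 3.133, 0.001]
wrist_force: [0.9, 0.0, -2.7]
gripper_width: 13.1
grasp_force: 45.0
```

Request:
{"api": "servo_tool", "payload": {"motion": [{"xyz":[-0.002,0.03,0],"turn":[0,0,0],"hand":1},{"xyz":[-0.005,0.06,0],"turn":[0,0,0],"hand":1},{"xyz":[-0.008,0.1,0],"turn":[0,0,0],"hand":1},{"xyz":[-0.011,0.14,0],"turn":[0,0,0],"hand":1},{"xyz":[-0.014,0.175,0],"turn":[0,0,0],"hand":1},{"xyz":[-0.017,0.21,0],"turn":[0,0,0],"hand":1},{"xyz":[-0.019,0.24,0],"turn":[0,0,0],"hand":1},{"xyz":[-0.019,0.24,-0.01],"turn":[0,0,0],"hand":1},{"xyz":[-0.019,0.24,-0.03],"turn":[0,0,0],"hand":1},{"xyz":[-0.019,0.24,-0.06],"turn":[0,0,0],"hand":1}]}}

```text
time: 4.83
eef_pos: [529.1, 450.1, 59.0]
eef_rot: [-0.13, 3.135, 0.003]
wrist_force: [0.8, -0.5, -2.6]
gripper_width: 13.2
grasp_force: 45.0
```

Request:
{"api": "servo_tool", "payload": {"motion": [{"xyz":[0,0,-0.02],"turn":[0,0,0],"hand":1},{"xyz":[0,0,-0.03],"turn":[0,0,0],"hand":1},{"xyz":[0,0,-0.036],"turn":[0,0,0],"hand":1},{"xyz":[0,0,-0.039],"turn":[0,0,0],"hand":1},{"xyz":[0,0,-0.041],"turn":[0,0,0],"hand":1},{"xyz":[0,0,-0.042],"turn":[0,0,0],"hand":1},{"xyz":[0,0,-0.042],"turn":[0,0,0],"hand":1}]}}

```text
time: 5.42
eef_pos: [529.0, 448.4, 19.4]
eef_rot: [-0.128, 3.138, -0.0]
wrist_force: [-6.1, -6.3, 11.6]
gripper_width: 13.5
grasp_force: 45.5
```

Request:
{"api": "servo_tool", "payload": {"motion": [{"xyz":[0,0,0.003],"turn":[0,0,0],"hand":1},{"xyz":[0,0,0.003],"turn":[0,0,0],"hand":0},{"xyz":[0,0,0.003],"turn":[0,0,0],"hand":0},{"xyz":[0,0,0.003],"turn":[0,0,0],"hand":0},{"xyz":[0,0,0.003],"turn":[0,0,0],"hand":0},{"xyz":[0,0,0.003],"turn":[0,0,0],"hand":0},{"xyz":[0,0,0.003],"turn":[0,0,0],"hand":0},{"xyz":[0,0,0.003],"turn":[0,0,0],"hand":0}]}}

```text
time: 6.08
eef_pos: [527.9, 448.5, 18.5]
eef_rot: [0.128, -3.139, 0.0]
wrist_force: [0.2, 0.7, 0.1]
gripper_width: 58.1
grasp_force: 0.0
```

Request:
{"api": "servo_tool", "payload": {"motion": [{"xyz":[0,0,0.02],"turn":[0,0,0],"hand":0},{"xyz":[0,0,0.06],"turn":[0,0,0],"hand":0},{"xyz":[0,0,0.1],"turn":[0,0,0],"hand":0},{"xyz":[0,0,0.14],"turn":[0,0,0],"hand":0},{"xyz":[0,0,0.18],"turn":[0,0,0],"hand":0},{"xyz":[-0.01,-0.04,0.22],"turn":[0,0,0],"hand":0},{"xyz":[-0.02,-0.08,0.23],"turn":[0,0,0],"hand":0},{"xyz":[-0.03,-0.12,0.23],"turn":[0,0,0],"hand":0},{"xyz":[-0.03,-0.16,0.23],"turn":[0,0,0],"hand":0},{"xyz":[-0.03,-0.2,0.23],"turn":[0,0,0],"hand":0}]}}

```text
time: 6.92
eef_pos: [497.4, 257.4, 249.6]
eef_rot: [-0.13, 3.137, 0.001]
wrist_force: [-0.2, -0.3, 0.3]
gripper_width: 88.4
grasp_force: 0.0
```

Request:
{"api": "servo_tool", "payload": {"motion": [{"xyz":[0,-0.04,0],"turn":[0,0,0],"hand":0},{"xyz":[0,-0.08,0],"turn":[0,0,0],"hand":0},{"xyz":[0,-0.12,0],"turn":[0,0,0],"hand":0},{"xyz":[0,-0.16,0],"turn":[0,0,0],"hand":0},{"xyz":[0,-0.2,0],"turn":[0,0,0],"hand":0},{"xyz":[0,-0.24,0],"turn":[0,0,0],"hand":0},{"xyz":[0,-0.28,0],"turn":[0,0,0],"hand":0},{"xyz":[0,-0.28,0],"turn":[0,0,0],"hand":0},{"xyz":[0,-0.28,0],"turn":[0,0,0],"hand":0},{"xyz":[0,-0.28,0],"turn":[0,0,0],"hand":0}]}}

```text
time: 7.75
eef_pos: [498.0, -21.3, 248.6]
eef_rot: [0.126, -3.139, -0.001]
wrist_force: [0.1, -0.4, 0.6]
gripper_width: 88.2
grasp_force: 0.0
```

```bash
python3 - <<'E'
from h import *
import pickle
o=arm.observe();print(o['eef_pos'],o['eef_rot'],o['time'],o['joints'])
im,P=snap('wrist','pics/w3.png');pickle.dump(P,open('w3.pkl','wb'))
t,P=snap('top','pics/t3.png')
h=cv2.hconcat([cv2.imread('pics/w3.png')[:400],cv2.resize(cv2.imread('pics/t3.png')[190:340,60:280],(220,150))[:,:160] if 0 else np.zeros((400,1,3),np.uint8)])
t=cv2.resize(cv2.imread('pics/t3.png')[195:335,40:280],(480,280))
c=np.zeros((600,640,3),np.uint8);c[:320]=cv2.imread('pics/w3.png')[:320];c[320:,:480]=t
cv2.imwrite('pics/c3.png',c)
E
```

```text
[498.03779747 -21.25321667 248.62592818] [ 1.26206399e-01 -3.13899314e+00 -8.69791318e-04] 7.75 [-2.81542764e-01 -1.64312388e-03  1.78372800e+00  5.16780769e-04
  1.35974294e+00 -1.93281615e+00]
```

View pics/c3.png

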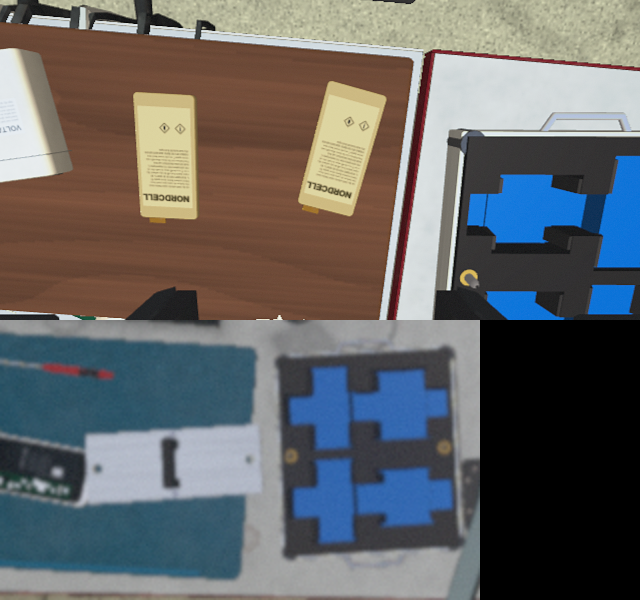

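The wrist crop shows cell A with corners near (328,82), (386,97), (354,215) and (298,203), and cell B at (134..198, 92..220). Both tabs face far (+x). The top crop shows the plate on the mat, with its left end just meeting the phone at (85,450), and the tray fully open. Next is a second viewpoint for the parts.

Request:
{"api": "servo_tool", "payload": {"motion": [{"xyz":[0,-0.04,0],"turn":[0,0,0],"hand":0},{"xyz":[0,-0.08,0],"turn":[0,0,0],"hand":0},{"xyz":[0,-0.12,0],"turn":[0,0,0],"hand":0},{"xyz":[0,-0.15,0],"turn":[0,0,0],"hand":0},{"xyz":[0,-0.15,0],"turn":[0,0,0],"hand":0},{"xyz":[0,-0.15,0],"turn":[0,0,0],"hand":0},{"xyz":[0,-0.15,0],"turn":[0,0,0],"hand":0}]}}

```text
time: 8.43
eef_pos: [498.3, -169.8, 248.4]
eef_rot: [0.13, -3.138, -0.001]
wrist_force: [-0.3, 0.0, 0.3]
gripper_width: 88.2
grasp_force: 0.0
```

```bash
cat > m4.py <<'E'
from h import *
import pickle
o=arm.observe();print(o['eef_pos'],o['eef_rot'],o['time'])
im,P=snap('wrist','pics/w4.png');pickle.dump(P,open('w4.pkl','wb'))
def blobs(n):
    P=pickle.load(open(n+'.pkl','rb'));hsv=cv2.cvtColor(cv2.imread(f'pics/{n}.png'),cv2.COLOR_BGR2HSV).astype(int)
    h,s,v=hsv[...,0],hsv[...,1],hsv[...,2]
    out=[]
    for name,m in(('amber',(h>18)&(h<32)&(s>40)&(v>140)),):
        m=m.astype(np.uint8);m[300:]=0;m=cv2.morphologyEx(cv2.morphologyEx(m,cv2.MORPH_CLOSE,np.ones((7,7))),cv2.MORPH_OPEN,np.ones((9,9)))
        for c in cv2.findContours(m,cv2.RETR_EXTERNAL,cv2.CHAIN_APPROX_NONE)[0]:
            if 3000<cv2.contourArea(c)<20000:
                r=cv2.minAreaRect(c);b=cv2.boxPoints(r);out.append((P,r,b))
                w=np.array([onz(P,q,86.5)[:2] for q in b]);e=[w[1]-w[0],w[2]-w[1]];L=[np.linalg.norm(q) for q in e];l=e[int(np.argmax(L))]
                print(n,np.round(r[0],1),w.mean(0).round(1),np.round(L,1),round((np.degrees(np.arctan2(l[1],l[0]))+90)%180-90,1))
    return sorted(out,key=lambda t:-onz(t[0],t[1][0],86)[1])
A=blobs('w3');B=blobs('w4')
for a,b in zip(A,B): print(tri([(a[0],a[1][0]),(b[0],b[1][0])]))
E
python3 m4.py
```

```text
[ 498.32012635 -169.81680972  248.40439427] [ 1.30099854e-01 -3.13848272e+00 -1.42943767e-03] 8.4333
w3 [165.6 156. ] [ 466.7 -130.2] [41.2 90.7] 2.1
w3 [340.8 151. ] [453.1  -7.4] [90.6 41.2] -10.5
w3 [430.5  31. ] [370.   43.8] [267.6  37.9] -85.4
w4 [374.5 174.2] [ 467.5 -130.1] [90.5 41.3] 1.5
w4 [547.2 168.9] [453.7  -8.3] [93.8 41.2] -10.4
w4 [481.   31.5] [367.7 -72.1] [ 37.7 202.7] -85.2
(array([414.82376461,   1.31890635, 134.45274971]), [np.float64(46.21085666739033), np.float64(46.21085666739038)])
(array([410.8195774 , -46.96389061, 126.92170325]), [np.float64(52.37740268606988), np.float64(52.37740268606998)])
(array([ 465.2153602 , -130.19831953,   86.63333547]), [np.float64(0.44115741064365793), np.float64(0.44115741064357816)])
```

View pics/w4.png

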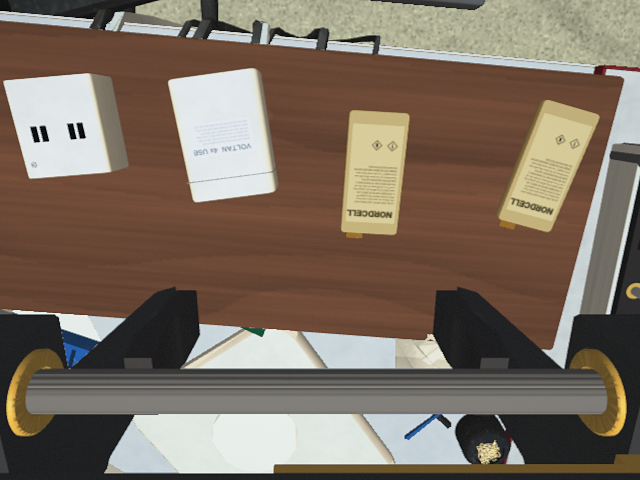

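View: the relay is at (65,125), the charger at (222,135), cell B at (374,174) and cell A at (548,168). Cell A and B heights agree at 86.5 mm from both views. I'll pick cell B.

Request:
{"api": "servo_tool", "payload": {"motion": [{"xyz":[-0.032,0.0395,0],"turn":[0,0,-2.8],"hand":0},{"xyz":[-0.032,0.0395,-0.01],"turn":[0,0,-2.8],"hand":0},{"xyz":[-0.032,0.0395,-0.05],"turn":[0,0,-2.8],"hand":0},{"xyz":[-0.032,0.0395,-0.09],"turn":[0,0,-2.8],"hand":0},{"xyz":[-0.032,0.0395,-0.125],"turn":[0,0,-2.8],"hand":0},{"xyz":[-0.032,0.0395,-0.15],"turn":[0,0,-2.8],"hand":0},{"xyz":[-0.032,0.0395,-0.163],"turn":[0,0,-2.8],"hand":0},{"xyz":[-0.032,0.0395,-0.168],"turn":[0,0,-2.8],"hand":0},{"xyz":[-0.032,0.0395,-0.168],"turn":[0,0,-2.8],"hand":0},{"xyz":[-0.032,0.0395,-0.168],"turn":[0,0,-2.8],"hand":0}]}}

```text
time: 9.32
eef_pos: [466.7, -130.9, 81.2]
eef_rot: [-0.054, 3.14, -0.0]
wrist_force: [0.5, -0.2, 0.5]
gripper_width: 88.4
grasp_force: 0.0
```

Request:
{"api": "servo_tool", "payload": {"motion": [{"xyz":[0,0,0],"turn":[0,0,0],"hand":0.65},{"xyz":[0,0,0],"turn":[0,0,0],"hand":0.65},{"xyz":[0,0,0],"turn":[0,0,0],"hand":0.65},{"xyz":[0,0,0],"turn":[0,0,0],"hand":0.65},{"xyz":[0,0,0],"turn":[0,0,0],"hand":0.65},{"xyz":[0,0,0],"turn":[0,0,0],"hand":0.65},{"xyz":[0,0,0],"turn":[0,0,0],"hand":0.65},{"xyz":[0,0,0],"turn":[0,0,0],"hand":0.65},{"xyz":[0,0,0],"turn":[0,0,0],"hand":0.65}], "grip_force": 30}}

```text
time: 10.07
eef_pos: [466.1, -132.0, 80.7]
eef_rot: [0.051, -3.141, -0.0]
wrist_force: [-0.5, 0.9, 0.7]
gripper_width: 41.5
grasp_force: 30.0
```

Request:
{"api": "servo_tool", "payload": {"motion": [{"xyz":[0,0,0.01],"turn":[0,0,0],"hand":0.65},{"xyz":[0,0,0.03],"turn":[0,0,0],"hand":0.65},{"xyz":[0,0,0.06],"turn":[0,0,0],"hand":0.65},{"xyz":[0.01,0.03,0.09],"turn":[0,0,2.8],"hand":0.65},{"xyz":[0.03,0.065,0.11],"turn":[0,0,2.8],"hand":0.65},{"xyz":[0.045,0.1,0.12],"turn":[0,0,2.8],"hand":0.65},{"xyz":[0.06,0.135,0.13],"turn":[0,0,2.8],"hand":0.65},{"xyz":[0.075,0.17,0.14],"turn":[0,0,2.8],"hand":0.65},{"xyz":[0.085,0.205,0.15],"turn":[0,0,2.8],"hand":0.65},{"xyz":[0.09,0.24,0.16],"turn":[0,0,2.8],"hand":0.65}]}}

```text
time: 10.9
eef_pos: [556.9, 109.9, 242.1]
eef_rot: [-0.128, 3.138, -0.0]
wrist_force: [0.6, -0.5, 0.5]
gripper_width: 41.5
grasp_force: 30.0
```

Request:
{"api": "servo_tool", "payload": {"motion": [{"xyz":[0.01,0.04,0.01],"turn":[0,0,0],"hand":0.65},{"xyz":[0.01,0.05,0.01],"turn":[0,0,0],"hand":0.65},{"xyz":[0.01,0.05,0.01],"turn":[0,0,0],"hand":0.65},{"xyz":[0.01,0.05,0.01],"turn":[0,0,0],"hand":0.65},{"xyz":[0.01,0.05,0.01],"turn":[0,0,0],"hand":0.65},{"xyz":[0.01,0.05,0.01],"turn":[0,0,0],"hand":0.65}]}}

```text
time: 11.4
eef_pos: [565.8, 156.4, 250.1]
eef_rot: [0.125, -3.138, 0.001]
wrist_force: [0.8, -0.6, -0.6]
gripper_width: 41.2
grasp_force: 30.0
```

```bash
python3 - <<'E'
from h import *
import pickle
o=arm.observe();print(o['eef_pos'],o['eef_rot'],o['time'],o['gripper_width'])
im,P=snap('wrist','pics/w5.png');pickle.dump(P,open('w5.pkl','wb'))
E
```

```text
[565.75702926 156.42491083 250.1479542 ] [ 1.24832275e-01 -3.13791202e+00  7.11006188e-04] 11.4 41.22432882278538
```

Request:
{"api": "servo_tool", "payload": {"motion": [{"xyz":[0.01,0.04,0],"turn":[0,0,0],"hand":0.65},{"xyz":[0.02,0.08,0],"turn":[0,0,0],"hand":0.65},{"xyz":[0.03,0.1,0],"turn":[0,0,0],"hand":0.65},{"xyz":[0.03,0.1,0],"turn":[0,0,0],"hand":0.65},{"xyz":[0.03,0.1,0],"turn":[0,0,0],"hand":0.65},{"xyz":[0.03,0.1,0],"turn":[0,0,0],"hand":0.65}]}}

```text
time: 11.95
eef_pos: [596.0, 256.6, 250.2]
eef_rot: [0.126, -3.138, 0.001]
wrist_force: [-0.1, -0.7, -1.2]
gripper_width: 41.6
grasp_force: 30.0
```

```bash
python3 - <<'E'
from h import *
import pickle
o=arm.observe();print(o['eef_pos'],o['eef_rot'],o['time'],o['gripper_width'])
im,P=snap('wrist','pics/w6.png');pickle.dump(P,open('w6.pkl','wb'))
E
```

```text
[595.98136885 256.60475407 250.16501045] [ 1.25977553e-01 -3.13796356e+00  1.24762431e-03] 11.95 41.59505877418138
```

View pics/w5.png

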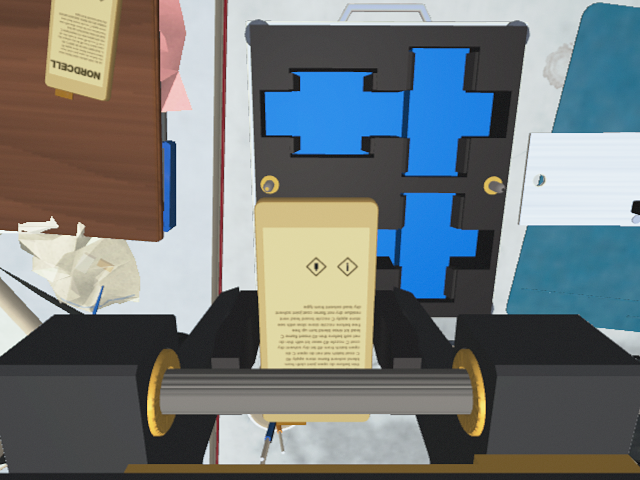

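View pics/w6.png

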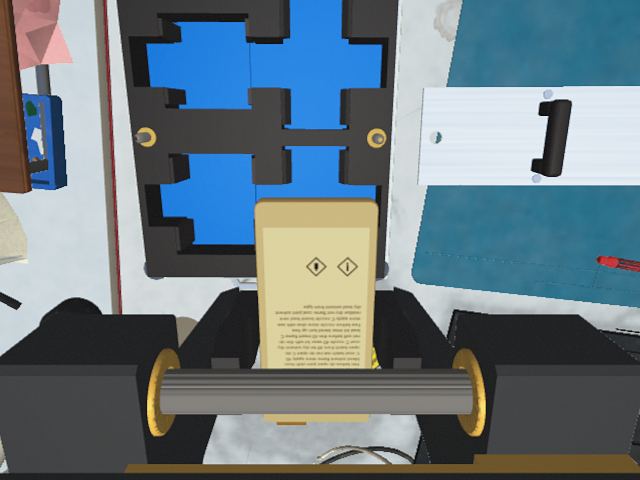

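Both views show the cell held straight with its tab at the far end. In w5 the cell1 pocket spans about cols 403–477 and rows 47–177, and cell2 about rows 192–300. The relay pocket is around (320,112). I'll get pocket edges in tray coordinates by sampling the blue floors.

```bash
cat > m5.py <<'E'
from h import *
import pickle
C=np.array([547.2,208.9]);th=np.radians(4.6)
ex=np.array([np.cos(th),np.sin(th)]);ey=np.array([-ex[1],ex[0]])
V={}
for n in('w5','w6'):
    P=pickle.load(open(n+'.pkl','rb'));hsv=cv2.cvtColor(cv2.imread(f'pics/{n}.png'),cv2.COLOR_BGR2HSV).astype(int)
    V[n]=(P,((hsv[...,0]>98)&(hsv[...,0]<118)&(hsv[...,1]>150)&(hsv[...,2]>110)).astype(np.float32))
    c=-np.array(P['R']).T@P['t'];print(n,'cam tray xy',(c[:2]-C)@ex,(c[:2]-C)@ey)
def tr(n,axis,fix,z,lo,hi):
    P,m=V[n];s=np.arange(lo,hi,.25);v=[]
    for q in s:
        xy=C+(ex*q+ey*fix if axis=='x' else ex*fix+ey*q);u=proj(P,[*xy,z])
        v.append(m[int(round(u[1])),int(round(u[0]))] if 0<=u[0]<639 and 0<=u[1]<479 else 0)
    v=np.array(v)>.5;d=np.flatnonzero(np.diff(v.astype(int)));return [float(s[i]) for i in d]
if __name__=='__main__':
  for z in(44,34.5):
    for f in(-98,-90,-20): print('cell1 y-trans z',z,'x=',f,[(n,tr(n,'y',f,z,-5,110)) for n in V])
    for f in(40,50): print('cell x-trans z',z,'y=',f,[(n,tr(n,'x',f,z,-125,125)) for n in V])
    for f in(15,20,90,100): print('cell2 y-trans z',z,'x=',f,[(n,tr(n,'y',f,z,-5,110)) for n in V])
  for z in(44,13,11):
    for f in(-55,-45): print('right x-trans z',z,'y=',f,[(n,tr(n,'x',f,z,-125,125)) for n in V])
    for f in(-80,-30,30,80,95): print('right y-trans z',z,'x=',f,[(n,tr(n,'y',f,z,-105,5)) for n in V])
E
python3 m5.py
```

```text
w5 cam tray xy -57.557646922637204 -52.9533640112924
w6 cam tray xy -19.42032479967305 44.51311902737694
cell1 y-trans z 44 x= -98 [('w5', [21.0, 59.75]), ('w6', [24.0, 62.25])]
cell1 y-trans z 44 x= -90 [('w5', [20.75, 59.75]), ('w6', [24.0, 62.5])]
cell1 y-trans z 44 x= -20 [('w5', [20.25, 59.25]), ('w6', [23.5, 62.0])]
cell x-trans z 44 y= 40 [('w5', [-104.75, -8.0, 6.0, 101.25]), ('w6', [-98.75, -7.25, 6.0, 47.5])]
cell x-trans z 44 y= 50 [('w5', [-104.75, -8.0, 6.0, 101.25]), ('w6', [-98.75, -6.5, 6.0, 47.5])]
cell2 y-trans z 44 x= 15 [('w5', [20.75, 59.75]), ('w6', [23.0, 62.5])]
cell2 y-trans z 44 x= 20 [('w5', [20.25, 59.5]), ('w6', [23.0, 61.75])]
cell2 y-trans z 44 x= 90 [('w5', [19.75, 59.5]), ('w6', [])]
cell2 y-trans z 44 x= 100 [('w5', [33.75, 61.0]), ('w6', [])]
cell1 y-trans z 34.5 x= -98 [('w5', [23.0, 62.75]), ('w6', [22.75, 62.75])]
cell1 y-trans z 34.5 x= -90 [('w5', [22.75, 62.75]), ('w6', [23.25, 63.0])]
cell1 y-trans z 34.5 x= -20 [('w5', [22.25, 63.0]), ('w6', [23.0, 62.5])]
cell x-trans z 34.5 y= 40 [('w5', [-106.0, -6.75, 7.75, 105.5]), ('w6', [-100.75, -6.7
[... 1244 characters left out ...]
rans z 13 x= 30 [('w5', []), ('w6', [-68.75, -13.75])]
right y-trans z 13 x= 80 [('w5', []), ('w6', [-69.25, -14.0])]
right y-trans z 13 x= 95 [('w5', []), ('w6', [-69.5, -13.5])]
right x-trans z 11 y= -55 [('w5', [-90.5, -22.75]), ('w6', [-90.5, -22.5, 15.5, 99.5])]
right x-trans z 11 y= -45 [('w5', [-90.5, -21.75]), ('w6', [-90.5, -22.5, 15.5, 99.5])]
right y-trans z 11 x= -80 [('w5', [-67.75, -13.75]), ('w6', [-67.75, -14.5])]
right y-trans z 11 x= -30 [('w5', [-68.25, -14.0]), ('w6', [-67.75, -15.0])]
right y-trans z 11 x= 30 [('w5', []), ('w6', [-69.25, -14.0])]
right y-trans z 11 x= 80 [('w5', []), ('w6', [-69.75, -14.25])]
right y-trans z 11 x= 95 [('w5', []), ('w6', [-70.0, -13.75])]
```

```bash
python3 - <<'E'
from m5 import *
for n,T in(('w5',[565.76,156.42,250.15]),('w6',[595.98,256.6,250.17])):
    P=V[n][0]
    for uv in((262,201),(318,200),(376,202),(256,215),(378,215)):
        d=(onz(P,uv,T[2]+5.8)-T)[:2];print(n,uv,(d@ex).round(1),(d@ey).round(1))
print(arm.observe()['eef_pos'])
E
```

```text
w5 cam tray xy -57.557646922637204 -52.9533640112924
w6 cam tray xy -19.42032479967305 44.51311902737694
w5 (262, 201) -43.7 -17.3
w5 (318, 200) -44.0 1.2
w5 (376, 202) -43.4 20.4
w5 (256, 215) -39.0 -19.4
w5 (378, 215) -39.0 21.2
w6 (262, 201) -43.7 -17.3
w6 (318, 200) -44.1 1.2
w6 (376, 202) -43.4 20.4
w6 (256, 215) -39.0 -19.4
w6 (378, 215) -39.0 21.2
[595.99887995 256.42389341 250.36657053]
```

Request:
{"api": "servo_tool", "payload": {"motion": [{"xyz":[0.0012,-0.0013,-0.03],"turn":[0,0,0],"hand":0.65},{"xyz":[0.0012,-0.0013,-0.065],"turn":[0,0,0],"hand":0.65},{"xyz":[0.0012,-0.0013,-0.1],"turn":[0,0,0],"hand":0.65},{"xyz":[0.0012,-0.0013,-0.135],"turn":[0,0,0],"hand":0.65},{"xyz":[0.0012,-0.0013,-0.165],"turn":[0,0,0],"hand":0.65},{"xyz":[0.0012,-0.0013,-0.185],"turn":[0,0,0],"hand":0.65},{"xyz":[0.0012,-0.0013,-0.195],"turn":[0,0,0],"hand":0.65},{"xyz":[0.0012,-0.0013,-0.2],"turn":[0,0,0],"hand":0.65},{"xyz":[0.0012,-0.0013,-0.2],"turn":[0,0,0],"hand":0.65},{"xyz":[0.0012,-0.0013,-0.2],"turn":[0,0,0],"hand":0.65}]}}

```text
time: 12.83
eef_pos: [598.4, 256.5, 52.2]
eef_rot: [-0.127, 3.137, 0.001]
wrist_force: [-0.6, -0.1, 0.8]
gripper_width: 41.3
grasp_force: 30.0
```

Request:
{"api": "servo_tool", "payload": {"motion": [{"xyz":[0,0,-0.003],"turn":[0,0,0],"hand":0.65},{"xyz":[0,0,-0.006],"turn":[0,0,0],"hand":0.65},{"xyz":[0,0,-0.009],"turn":[0,0,0],"hand":0.65},{"xyz":[0,0,-0.012],"turn":[0,0,0],"hand":0.65},{"xyz":[0,0,-0.014],"turn":[0,0,0],"hand":0.65},{"xyz":[0,0,-0.0145],"turn":[0,0,0],"hand":0.65},{"xyz":[0,0,-0.0145],"turn":[0,0,0],"hand":0.65},{"xyz":[0,0,-0.0145],"turn":[0,0,0],"hand":0.65}]}}

```text
time: 13.5
eef_pos: [597.9, 256.5, 37.2]
eef_rot: [-0.128, 3.138, -0.001]
wrist_force: [-1.7, -3.2, 6.5]
gripper_width: 41.4
grasp_force: 30.0
```

Request:
{"api": "servo_tool", "payload": {"motion": [{"xyz":[0,0,-0.001],"turn":[0,0,0],"hand":0.65},{"xyz":[0,0,-0.002],"turn":[0,0,0],"hand":0.65},{"xyz":[0,0,-0.002],"turn":[0,0,0],"hand":0.65},{"xyz":[0,0,-0.002],"turn":[0,0,0],"hand":0.65}]}}

```text
time: 13.83
eef_pos: [598.4, 256.5, 35.5]
eef_rot: [-0.128, 3.137, -0.001]
wrist_force: [1.2, -2.0, 3.9]
gripper_width: 42.4
grasp_force: 3.0
```

Request:
{"api": "servo_tool", "payload": {"motion": [{"xyz":[0,0,0],"turn":[0,0,0],"hand":0.35},{"xyz":[0,0,0],"turn":[0,0,0],"hand":0.35},{"xyz":[0,0,0.01],"turn":[0,0,0],"hand":0.35},{"xyz":[0,0,0.03],"turn":[0,0,0],"hand":0.35},{"xyz":[0,0,0.03],"turn":[0,0,0],"hand":1},{"xyz":[0,0,0.03],"turn":[0,0,0],"hand":1},{"xyz":[0,0,0.03],"turn":[0,0,0],"hand":1},{"xyz":[0,0,0.03],"turn":[0,0,0],"hand":1},{"xyz":[0,0,0.03],"turn":[0,0,0],"hand":1},{"xyz":[0,0,0.03],"turn":[0,0,0],"hand":1}], "grip_force": 10}}

```text
time: 14.67
eef_pos: [596.8, 256.6, 63.3]
eef_rot: [0.128, -3.138, 0.0]
wrist_force: [0.0, -0.3, 0.2]
gripper_width: 19.4
grasp_force: 0.0
```

Request:
{"api": "servo_tool", "payload": {"motion": [{"xyz":[0,0,0],"turn":[0,0,0],"hand":1},{"xyz":[0,0,0],"turn":[0,0,0],"hand":1},{"xyz":[0,0,0],"turn":[0,0,0],"hand":1},{"xyz":[0,0,-0.01],"turn":[0,0,0],"hand":1},{"xyz":[0,0,-0.016],"turn":[0,0,0],"hand":1},{"xyz":[0,0,-0.02],"turn":[0,0,0],"hand":1},{"xyz":[0,0,-0.023],"turn":[0,0,0],"hand":1},{"xyz":[0,0,-0.025],"turn":[0,0,0],"hand":1},{"xyz":[0,0,-0.025],"turn":[0,0,0],"hand":1},{"xyz":[0,0,-0.025],"turn":[0,0,0],"hand":1}]}}

```text
time: 15.5
eef_pos: [596.7, 256.6, 43.3]
eef_rot: [0.129, -3.137, 0.002]
wrist_force: [-17.5, -5.1, 35.2]
gripper_width: 0.5
grasp_force: 17.5
```

Pressed with 35 N at z = 43.3, which is the expected home height. Now cell A, with a fresh look at the parts first.

Request:
{"api": "servo_tool", "payload": {"motion": [{"xyz":[0,0,0.03],"turn":[0,0,0],"hand":1},{"xyz":[0,0,0.07],"turn":[0,0,0],"hand":0},{"xyz":[0,0,0.11],"turn":[0,0,0],"hand":0},{"xyz":[-0.02,-0.02,0.14],"turn":[0,0,0],"hand":0},{"xyz":[-0.035,-0.05,0.165],"turn":[0,0,0],"hand":0},{"xyz":[-0.05,-0.085,0.18],"turn":[0,0,0],"hand":0},{"xyz":[-0.06,-0.12,0.19],"turn":[0,0,0],"hand":0},{"xyz":[-0.07,-0.155,0.2],"turn":[0,0,0],"hand":0},{"xyz":[-0.08,-0.19,0.21],"turn":[0,0,0],"hand":0},{"xyz":[-0.09,-0.23,0.21],"turn":[0,0,0],"hand":0}]}}

```text
time: 16.33
eef_pos: [507.5, 25.7, 251.0]
eef_rot: [-0.129, 3.136, -0.001]
wrist_force: [1.1, -0.3, 0.6]
gripper_width: 58.5
grasp_force: 0.0
```

Request:
{"api": "servo_tool", "payload": {"motion": [{"xyz":[0,-0.04,0],"turn":[0,0,-5],"hand":0},{"xyz":[0,-0.07,0],"turn":[0,0,-10],"hand":0},{"xyz":[0,-0.07,0],"turn":[0,0,-15],"hand":0},{"xyz":[0,-0.07,0],"turn":[0,0,-15],"hand":0},{"xyz":[0,-0.07,0],"turn":[0,0,-15],"hand":0},{"xyz":[0,-0.07,0],"turn":[0,0,-15],"hand":0},{"xyz":[0,-0.07,0],"turn":[0,0,-15],"hand":0}]}}

```text
time: 16.92
eef_pos: [507.3, -42.3, 248.9]
eef_rot: [-0.278, -3.129, -0.0]
wrist_force: [-0.0, 0.3, 0.0]
gripper_width: 87.9
grasp_force: 0.0
```

```bash
cat > look.py <<'E'
from h import *
import sys,pickle
n=sys.argv[1]
o=arm.observe();phi=np.arctan2(o['eef_rot'][1],o['eef_rot'][0]);print(o['eef_pos'].round(1),'yaw',round((np.degrees(2*phi)-90)%180,2),o['time'])
im,P=snap('wrist',f'pics/{n}.png');pickle.dump(P,open(n+'.pkl','wb'))
h,s,v=[cv2.cvtColor(im,cv2.COLOR_RGB2HSV).astype(int)[...,i] for i in range(3)]
wood=(s>60)&(v<160)
for name,m,z in(('amber',(h>18)&(h<32)&(s>40)&(v>140),86.5),('white',(s<40)&(v>190),109)):
    m=m.astype(np.uint8);m[300:]=0;m=cv2.morphologyEx(cv2.morphologyEx(m,cv2.MORPH_CLOSE,np.ones((7,7))),cv2.MORPH_OPEN,np.ones((9,9)))
    for c in cv2.findContours(m,cv2.RETR_EXTERNAL,cv2.CHAIN_APPROX_NONE)[0]:
        if 2500<cv2.contourArea(c)<25000:
            r=cv2.minAreaRect(c);b=cv2.boxPoints(r)
            w=np.array([onz(P,q,z)[:2] for q in b]);e=[w[1]-w[0],w[2]-w[1]];L=[np.linalg.norm(q) for q in e];l=e[int(np.argmax(L))]
            print(name,np.round(r[0],1),w.mean(0).round(1),np.round(L,1),'ang',round((np.degrees(np.arctan2(l[1],l[0]))+90)%180-90,1))
E
python3 look.py w7
```

```text
[507.3 -42.3 248.9] yaw 79.85 16.9167
amber [351.5 128. ] [453.2  -7.2] [90.5 40.6] ang -9.9
amber [271.9  15.8] [372.6 -47.3] [81.1 20.3] ang 89.8
white [ 20.  184.2] [ 449.  -232.2] [54.  79.7] ang 11.9
white [530.5 145.5] [490.4 104.1] [129.1 191.3] ang 1.8
```

Request:
{"api": "servo_tool", "payload": {"motion": [{"xyz":[-0.03,0.02,0],"turn":[0,0,0],"hand":0},{"xyz":[-0.0543,0.0345,-0.02],"turn":[0,0,0],"hand":0},{"xyz":[-0.0543,0.0345,-0.055],"turn":[0,0,0],"hand":0},{"xyz":[-0.0543,0.0345,-0.095],"turn":[0,0,0],"hand":0},{"xyz":[-0.0543,0.0345,-0.13],"turn":[0,0,0],"hand":0},{"xyz":[-0.0543,0.0345,-0.155],"turn":[0,0,0],"hand":0.2},{"xyz":[-0.0543,0.0345,-0.165],"turn":[0,0,0],"hand":0.3},{"xyz":[-0.0543,0.0345,-0.1683],"turn":[0,0,0],"hand":0.3},{"xyz":[-0.0543,0.0345,-0.1683],"turn":[0,0,0],"hand":0.3},{"xyz":[-0.0543,0.0345,-0.1683],"turn":[0,0,0],"hand":0.65}], "grip_force": 30}}

```text
time: 17.8
eef_pos: [454.3, -8.9, 82.3]
eef_rot: [0.282, 3.127, -0.001]
wrist_force: [-0.0, 0.7, 1.1]
gripper_width: 57.0
grasp_force: 0.0
```

Request:
{"api": "servo_tool", "payload": {"motion": [{"xyz":[0,0,0],"turn":[0,0,0],"hand":0.65},{"xyz":[0,0,0],"turn":[0,0,0],"hand":0.65},{"xyz":[0,0,0],"turn":[0,0,0],"hand":0.65},{"xyz":[0,0,0],"turn":[0,0,0],"hand":0.65},{"xyz":[0,0,0],"turn":[0,0,0],"hand":0.65}]}}

```text
time: 18.22
eef_pos: [454.3, -9.0, 82.3]
eef_rot: [0.283, 3.126, -0.001]
wrist_force: [-0.3, 1.0, 7.1]
gripper_width: 41.2
grasp_force: 30.0
```

Request:
{"api": "servo_tool", "payload": {"motion": [{"xyz":[0,0,0.01],"turn":[0,0,0],"hand":0.65},{"xyz":[0,0,0.03],"turn":[0,0,0],"hand":0.65},{"xyz":[0,0.02,0.06],"turn":[0,0,5],"hand":0.65},{"xyz":[0.01,0.05,0.08],"turn":[0,0,10],"hand":0.65},{"xyz":[0.015,0.085,0.09],"turn":[0,0,14.7],"hand":0.65},{"xyz":[0.02,0.12,0.09],"turn":[0,0,14.7],"hand":0.65},{"xyz":[0.025,0.16,0.09],"turn":[0,0,14.7],"hand":0.65},{"xyz":[0.03,0.2,0.09],"turn":[0,0,14.7],"hand":0.65},{"xyz":[0.032,0.235,0.09],"turn":[0,0,14.7],"hand":0.65},{"xyz":[0.032,0.254,0.09],"turn":[0,0,14.7],"hand":0.65}]}}

```text
time: 19.05
eef_pos: [484.9, 248.7, 171.8]
eef_rot: [-0.123, 3.138, 0.002]
wrist_force: [0.7, 0.4, -0.3]
gripper_width: 40.9
grasp_force: 30.0
```

Request:
{"api": "servo_tool", "payload": {"motion": [{"xyz":[0,0,0],"turn":[0,0,0],"hand":0.65},{"xyz":[0,0,0],"turn":[0,0,0],"hand":0.65},{"xyz":[0,0,0],"turn":[0,0,0],"hand":0.65},{"xyz":[0,0,0],"turn":[0,0,0],"hand":0.65}]}}

```text
time: 19.38
eef_pos: [485.0, 244.1, 171.0]
eef_rot: [0.118, -3.139, 0.001]
wrist_force: [0.7, -0.3, -0.8]
gripper_width: 41.1
grasp_force: 30.0
```

```bash
python3 look.py w8;python3 -c "
from h import *
g=cv2.imread('pics/w8.png');a=cv2.imread('pics/w7.png');cv2.imwrite('pics/c8.png',cv2.vconcat([g[:330],a[:270]]))"
```

```text
[485.  244.1 171. ] yaw 94.29 19.3833
amber [316.  244.5] [485.6 244.5] [65.9 64. ] ang -85.6
amber [367.5  32. ] [374.3 261.1] [260.5  29.2] ang -85.7
white [ 37.9 158.1] [450.8 108.1] [ 25.8 136.4] ang 0.2
```

View pics/c8.png

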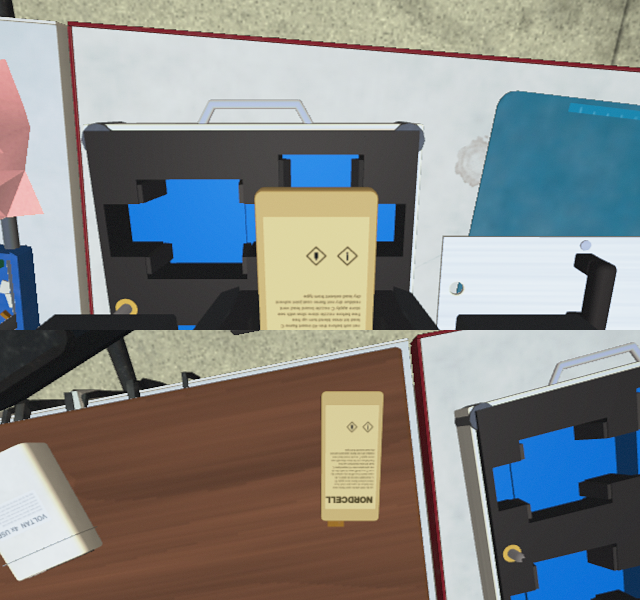

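```bash
python3 - <<'E'
from m5 import *
P=pickle.load(open('w8.pkl','rb'));T=np.array([485,244.1,171.0])
for uv in((262,190),(318,189),(374,190),(256,204),(378,204)):
    d=(onz(P,uv,T[2]+4.2)-T)[:2];print(uv,(d@ex).round(1),(d@ey).round(1))
E
```

```text
w5 cam tray xy -57.557646922637204 -52.9533640112924
w6 cam tray xy -19.42032479967305 44.51311902737694
(262, 190) -47.1 -17.2
(318, 189) -47.4 1.4
(374, 190) -47.0 20.0
(256, 204) -42.4 -19.4
(378, 204) -42.2 21.4
```

Request:
{"api": "servo_tool", "payload": {"motion": [{"xyz":[0.0035,0.002,-0.03],"turn":[0,0,0.3],"hand":0.65},{"xyz":[0.0035,0.002,-0.065],"turn":[0,0,0.3],"hand":0.65},{"xyz":[0.0035,0.002,-0.095],"turn":[0,0,0.3],"hand":0.65},{"xyz":[0.0035,0.002,-0.11],"turn":[0,0,0.3],"hand":0.65},{"xyz":[0.0035,0.002,-0.115],"turn":[0,0,0.3],"hand":0.65},{"xyz":[0.0035,0.002,-0.115],"turn":[0,0,0.3],"hand":0.65},{"xyz":[0.0035,0.002,-0.115],"turn":[0,0,0.3],"hand":0.65}]}}

```text
time: 20.02
eef_pos: [489.4, 246.8, 56.8]
eef_rot: [-0.126, 3.138, 0.0]
wrist_force: [0.9, -0.3, -0.2]
gripper_width: 41.4
grasp_force: 30.0
```

Request:
{"api": "servo_tool", "payload": {"motion": [{"xyz":[-0.0008,-0.0005,-0.004],"turn":[0,0,0],"hand":0.65},{"xyz":[-0.0008,-0.0005,-0.008],"turn":[0,0,0],"hand":0.65},{"xyz":[-0.0008,-0.0005,-0.012],"turn":[0,0,0],"hand":0.65},{"xyz":[-0.0008,-0.0005,-0.015],"turn":[0,0,0],"hand":0.65},{"xyz":[-0.0008,-0.0005,-0.018],"turn":[0,0,0],"hand":0.65},{"xyz":[-0.0008,-0.0005,-0.019],"turn":[0,0,0],"hand":0.65},{"xyz":[-0.0008,-0.0005,-0.019],"turn":[0,0,0],"hand":0.65}]}}

```text
time: 20.6
eef_pos: [488.2, 247.1, 38.7]
eef_rot: [-0.128, 3.139, 0.0]
wrist_force: [-6.9, -2.1, 17.4]
gripper_width: 41.2
grasp_force: 30.0
```

Request:
{"api": "servo_tool", "payload": {"motion": [{"xyz":[0,0,0],"turn":[0,0,0],"hand":0.35},{"xyz":[0,0,0],"turn":[0,0,0],"hand":0.35},{"xyz":[0,0,0.01],"turn":[0,0,0],"hand":0.35},{"xyz":[0,0,0.03],"turn":[0,0,0],"hand":0.35},{"xyz":[0,0,0.03],"turn":[0,0,0],"hand":1},{"xyz":[0,0,0.03],"turn":[0,0,0],"hand":1},{"xyz":[0,0,0.03],"turn":[0,0,0],"hand":1},{"xyz":[0,0,0.03],"turn":[0,0,0],"hand":1},{"xyz":[0,0,0.03],"turn":[0,0,0],"hand":1},{"xyz":[0,0,0.03],"turn":[0,0,0],"hand":1}], "grip_force": 10}}

```text
time: 21.43
eef_pos: [487.2, 246.6, 66.1]
eef_rot: [0.128, -3.138, 0.0]
wrist_force: [-0.4, 0.2, -0.2]
gripper_width: 19.6
grasp_force: 0.0
```

Request:
{"api": "servo_tool", "payload": {"motion": [{"xyz":[0,0,0],"turn":[0,0,0],"hand":1},{"xyz":[0,0,0],"turn":[0,0,0],"hand":1},{"xyz":[0,0,0],"turn":[0,0,0],"hand":1},{"xyz":[0,0,-0.01],"turn":[0,0,0],"hand":1},{"xyz":[0,0,-0.016],"turn":[0,0,0],"hand":1},{"xyz":[0,0,-0.022],"turn":[0,0,0],"hand":1},{"xyz":[0,0,-0.025],"turn":[0,0,0],"hand":1},{"xyz":[0,0,-0.027],"turn":[0,0,0],"hand":1},{"xyz":[0,0,-0.027],"turn":[0,0,0],"hand":1},{"xyz":[0,0,-0.027],"turn":[0,0,0],"hand":1}]}}

```text
time: 22.27
eef_pos: [487.4, 246.7, 43.3]
eef_rot: [0.129, -3.137, 0.002]
wrist_force: [-16.8, -7.0, 40.8]
gripper_width: 0.5
grasp_force: 20.5
```

Cell A is home at the same 43.3 mm height. Now the charger.

Request:
{"api": "servo_tool", "payload": {"motion": [{"xyz":[0,0,0.03],"turn":[0,0,0],"hand":1},{"xyz":[0,0,0.07],"turn":[0,0,0],"hand":0},{"xyz":[0,-0.01,0.11],"turn":[0,0,0],"hand":0},{"xyz":[0,-0.04,0.135],"turn":[0,0,0],"hand":0},{"xyz":[0,-0.075,0.155],"turn":[0,0,0],"hand":0},{"xyz":[0,-0.11,0.175],"turn":[0,0,0],"hand":0},{"xyz":[0,-0.145,0.19],"turn":[0,0,0],"hand":0},{"xyz":[0,-0.18,0.2],"turn":[0,0,0],"hand":0},{"xyz":[0,-0.22,0.21],"turn":[0,0,0],"hand":0},{"xyz":[0,-0.26,0.21],"turn":[0,0,0],"hand":0}]}}

```text
time: 23.1
eef_pos: [488.4, -15.0, 251.7]
eef_rot: [-0.129, 3.136, -0.002]
wrist_force: [1.5, -0.2, 0.6]
gripper_width: 58.1
grasp_force: 0.0
```

Request:
{"api": "servo_tool", "payload": {"motion": [{"xyz":[0,-0.04,0],"turn":[0,0,3],"hand":0},{"xyz":[0,-0.08,0],"turn":[0,0,7.4],"hand":0},{"xyz":[0,-0.12,0],"turn":[0,0,7.4],"hand":0},{"xyz":[0,-0.16,0],"turn":[0,0,7.4],"hand":0},{"xyz":[0.01,-0.19,0],"turn":[0,0,7.4],"hand":0},{"xyz":[0.01,-0.19,0],"turn":[0,0,7.4],"hand":0},{"xyz":[0.01,-0.19,0],"turn":[0,0,7.4],"hand":0},{"xyz":[0.01,-0.19,0],"turn":[0,0,7.4],"hand":0}]}}

```text
time: 23.77
eef_pos: [497.3, -202.6, 248.9]
eef_rot: [0.329, -3.123, -0.002]
wrist_force: [0.5, 0.2, -0.8]
gripper_width: 88.5
grasp_force: 0.0
```

```bash
python3 look.py w9
```

```text
[ 497.3 -202.6  248.9] yaw 102.04 23.7667
amber [484.5  54. ] [ 368.3 -115.2] [198.7  68. ] ang -77.9
white [281. 136.] [ 447.7 -235.9] [78.5 53.6] ang 9.2
white [118. 105.] [ 450.1 -340.9] [54.4 65.6] ang 9.3
```

Request:
{"api": "servo_tool", "payload": {"motion": [{"xyz":[0,-0.04,0],"turn":[0,0,0],"hand":0},{"xyz":[0,-0.08,0],"turn":[0,0,0],"hand":0},{"xyz":[0,-0.1,0],"turn":[0,0,0],"hand":0},{"xyz":[0,-0.1,0],"turn":[0,0,0],"hand":0},{"xyz":[0,-0.1,0],"turn":[0,0,0],"hand":0},{"xyz":[0,-0.1,0],"turn":[0,0,0],"hand":0}]}}

```text
time: 24.32
eef_pos: [497.9, -301.4, 249.6]
eef_rot: [0.332, -3.124, -0.002]
wrist_force: [0.6, 0.0, 0.3]
gripper_width: 88.4
grasp_force: 0.0
```

```bash
python3 look.py w10;python3 -c "
from h import *
g=cv2.imread('pics/w9.png');a=cv2.imread('pics/w10.png');cv2.imwrite('pics/c9.png',cv2.vconcat([g[:300],a[:300]]))"
```

```text
[ 497.9 -301.4  249.6] yaw 102.14 24.3167
amber [514.  53.] [ 364.  -195.1] [161.   66.7] ang -77.8
white [ 76.3 226.2] [ 537.9 -461.2] [87.8 88.1] ang -84.0
white [428.6 166.9] [ 447.5 -235.5] [79.9 53.9] ang 12.2
white [271.  136.9] [ 449.8 -341.2] [61.5 54.4] ang 6.3
white [88.  42.5] [ 417.7 -461.2] [105.2  48.2] ang -77.8
```

View pics/c9.png

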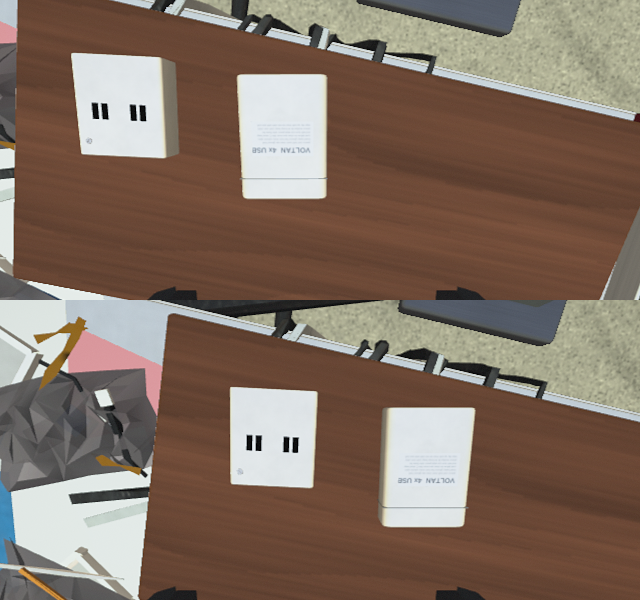

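View: charger top-face corners in w9 are about (238,74), (326,74), (327,198) and (243,198). The relay is at (72..165, 53..157), and both parts are unmoved. I'll triangulate the corners.

```bash
python3 - <<'E'
from h import *
import pickle
P,Q=[pickle.load(open(n+'.pkl','rb')) for n in('w9','w10')]
print('chg R',[tri([(P,a),(Q,b)])[0].round(1) for a,b in(((326,74),(475,108)),((327,198),(464,227)))])
print('relay',[tri([(P,a),(Q,b)])[0].round(1) for a,b in(((72,53),(230,88)),((162,57),(316,91)),((165,157),(313,188)),((82,157),(230,186)))])
def q(n,P,c,z):
    w=np.array([onz(P,u,z)[:2] for u in c]);ax=(w[2]+w[3]-w[0]-w[1])/2;ay=(w[1]+w[2]-w[0]-w[3])/2
    print(n,w.mean(0).round(1),np.linalg.norm(ax).round(1),np.linalg.norm(ay).round(1),np.degrees([np.arctan2(ax[1],ax[0]),np.arctan2(-ay[0],ay[1])]).round(1))
q('chg w9',P,[(238,74),(326,74),(327,198),(243,198)],108)
q('relay w10',Q,[(230,88),(316,91),(313,188),(230,186)],110)
q('relay w9',P,[(72,53),(162,57),(165,157),(82,157)],110)
E
```

```text
chg R [array([ 403.1, -215.8,  103.9]), array([ 481.3, -197.8,  102.4])]
relay [array([ 424.5, -372.6,  106.4]), array([ 414.8, -318.8,  103.2]), array([ 475.4, -307.7,  110.1]), array([ 487.1, -362.8,  105.9])]
chg w9 [ 447.4 -234.3] 78.6 55.9 [12.3 12.1]
relay w10 [ 450.4 -340.1] 61.8 54.7 [ 9.7 10.6]
relay w9 [ 450.2 -338.9] 61.9 54.6 [ 8.6 10.9]
```

Request:
{"api": "servo_tool", "payload": {"motion": [{"xyz":[-0.02,0.035,0],"turn":[0,0,0],"hand":0},{"xyz":[-0.05,0.067,0],"turn":[0,0,0],"hand":0},{"xyz":[-0.05,0.067,-0.02],"turn":[0,0,0],"hand":0},{"xyz":[-0.05,0.067,-0.06],"turn":[0,0,0],"hand":0},{"xyz":[-0.05,0.067,-0.1],"turn":[0,0,0],"hand":0},{"xyz":[-0.05,0.067,-0.135],"turn":[0,0,0],"hand":0},{"xyz":[-0.05,0.067,-0.158],"turn":[0,0,0],"hand":0},{"xyz":[-0.05,0.067,-0.1665],"turn":[0,0,0],"hand":0},{"xyz":[-0.05,0.067,-0.1665],"turn":[0,0,0],"hand":0.2},{"xyz":[-0.05,0.067,-0.1665],"turn":[0,0,0],"hand":0.5}], "grip_force": 50}}

```text
time: 25.2
eef_pos: [448.4, -235.8, 84.3]
eef_rot: [-0.332, 3.123, -0.001]
wrist_force: [0.9, -0.7, 0.9]
gripper_width: 76.6
grasp_force: 0.0
```

Request:
{"api": "servo_tool", "payload": {"motion": [{"xyz":[0,0,0],"turn":[0,0,0],"hand":0.5},{"xyz":[0,0,0],"turn":[0,0,0],"hand":0.5},{"xyz":[0,0,0],"turn":[0,0,0],"hand":0.5},{"xyz":[0,0,0],"turn":[0,0,0],"hand":0.5},{"xyz":[0,0,0],"turn":[0,0,0],"hand":0.5}]}}

```text
time: 25.62
eef_pos: [448.7, -236.8, 85.1]
eef_rot: [-0.33, 3.122, -0.002]
wrist_force: [-1.4, 3.0, 8.1]
gripper_width: 57.7
grasp_force: 50.0
```

Request:
{"api": "servo_tool", "payload": {"motion": [{"xyz":[0,0,0.01],"turn":[0,0,0],"hand":0.5},{"xyz":[0,0,0.03],"turn":[0,0,0],"hand":0.5},{"xyz":[0.01,0.02,0.06],"turn":[0,0,-3],"hand":0.5},{"xyz":[0.025,0.055,0.07],"turn":[0,0,-7.5],"hand":0.5},{"xyz":[0.045,0.09,0.07],"turn":[0,0,-7.5],"hand":0.5},{"xyz":[0.065,0.125,0.07],"turn":[0,0,-7.5],"hand":0.5},{"xyz":[0.085,0.16,0.07],"turn":[0,0,-7.5],"hand":0.5},{"xyz":[0.105,0.195,0.07],"turn":[0,0,-7.5],"hand":0.5},{"xyz":[0.125,0.23,0.07],"turn":[0,0,-7.5],"hand":0.5},{"xyz":[0.14,0.265,0.07],"turn":[0,0,-7.5],"hand":0.5}]}}

```text
time: 26.45
eef_pos: [589.0, 30.5, 154.4]
eef_rot: [-0.125, 3.138, -0.001]
wrist_force: [0.5, -1.2, -2.4]
gripper_width: 57.7
grasp_force: 50.0
```

Request:
{"api": "servo_tool", "payload": {"motion": [{"xyz":[0.005,0.04,0],"turn":[0,0,0],"hand":0.5},{"xyz":[0.01,0.08,0],"turn":[0,0,0],"hand":0.5},{"xyz":[0.015,0.12,0],"turn":[0,0,0],"hand":0.5},{"xyz":[0.018,0.141,0],"turn":[0,0,0],"hand":0.5},{"xyz":[0.018,0.141,0],"turn":[0,0,0],"hand":0.5},{"xyz":[0.018,0.141,0],"turn":[0,0,0],"hand":0.5},{"xyz":[0.018,0.141,0],"turn":[0,0,0],"hand":0.5},{"xyz":[0.018,0.141,0],"turn":[0,0,0],"hand":0.5}]}}

```text
time: 27.12
eef_pos: [605.7, 168.3, 153.5]
eef_rot: [0.123, -3.139, 0.001]
wrist_force: [-0.1, -0.9, -1.9]
gripper_width: 57.4
grasp_force: 50.0
```

```bash
python3 look.py w11
```

```text
[605.7 168.3 153.5] yaw 94.47 27.1167
amber [458.4 227.4] [586.4 240.2] [72.7 34. ] ang 4.4
amber [474.6  61.2] [507.  234.1] [54.6 34. ] ang 4.4
white [608.7 153.2] [547.5 292. ] [130.2  30.8] ang 4.4
white [292.  149.5] [556.6 154.3] [ 90.4 129.1] ang 7.9
white [ 82.5 149.5] [563.8  62.6] [131.8  65.6] ang -7.1
```

View pics/w11.png

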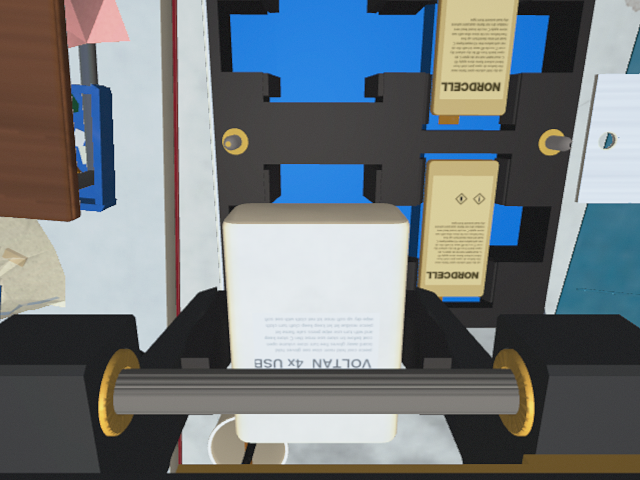

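The held charger has its top near edge at about row 222, its bottom near edge at about row 204, its far edge at about row 443 and its sides at about 226 and 407. Both cells are sitting in their cutouts.

```bash
python3 - <<'E'
from m5 import *
P=pickle.load(open('w11.pkl','rb'));T=np.array([605.7,168.3,153.5])
for uv,dz in(((316,222),23.3),((316,204),-6.7),((316,443),23.3),((226,300),23.3),((408,300),23.3)):
    d=(onz(P,uv,T[2]+dz)-T)[:2];print(uv,(d@ex).round(1),(d@ey).round(1))
# recheck pockets from this view
im=cv2.cvtColor(cv2.imread('pics/w11.png'),cv2.COLOR_BGR2HSV).astype(int)
V['w5']=(P,((im[...,0]>98)&(im[...,0]<118)&(im[...,1]>150)&(im[...,2]>110)).astype(np.float32));V.pop('w6')
for z in(44,13): print(z,[tr('w5','y',f,z,-105,5) for f in(14,18,22,-30,-35)])
R=np.array(P['R']);t=np.array(P['t'])
for z,uv in((48,(236,141)),(48,(551,141))): X=onz(P,uv,44)[:2]-C;print('pin',X@ex,X@ey)
E
```

```text
w5 cam tray xy -57.557646922637204 -52.9533640112924
w6 cam tray xy -19.42032479967305 44.51311902737694
(316, 222) -41.0 0.7
(316, 204) -40.1 0.6
(316, 443) 37.3 0.5
(226, 300) -16.2 -27.2
(408, 300) -16.1 29.0
44 [[-66.5, -17.0], [-66.5, -16.75], [-66.0, -16.75], [-64.75, -17.75], [-65.25, -17.75]]
13 [[], [-69.0, -13.5], [-69.25, -13.5], [-67.25, -14.25], [-67.75, -14.5]]
pin -0.7011119188480465 -91.17771506644276
pin -0.46072918469228996 91.38270298253441
```

Request:
{"api": "servo_tool", "payload": {"motion": [{"xyz":[0.001,0.0022,-0.03],"turn":[0,0,0.1],"hand":0.5},{"xyz":[0.001,0.0022,-0.06],"turn":[0,0,0.1],"hand":0.5},{"xyz":[0.001,0.0022,-0.08],"turn":[0,0,0.1],"hand":0.5},{"xyz":[0.001,0.0022,-0.092],"turn":[0,0,0.1],"hand":0.5},{"xyz":[0.001,0.0022,-0.0955],"turn":[0,0,0.1],"hand":0.5},{"xyz":[0.001,0.0022,-0.0955],"turn":[0,0,0.1],"hand":0.5},{"xyz":[0.001,0.0022,-0.0955],"turn":[0,0,0.1],"hand":0.5},{"xyz":[0.001,0.0022,-0.0955],"turn":[0,0,0.1],"hand":0.5}]}}

```text
time: 27.83
eef_pos: [608.2, 171.9, 59.8]
eef_rot: [-0.127, 3.136, 0.0]
wrist_force: [-0.4, -0.7, -1.4]
gripper_width: 57.7
grasp_force: 50.0
```

Request:
{"api": "servo_tool", "payload": {"motion": [{"xyz":[-0.0006,-0.0005,-0.005],"turn":[0,0,0],"hand":0.5},{"xyz":[-0.0006,-0.0005,-0.01],"turn":[0,0,0],"hand":0.5},{"xyz":[-0.0006,-0.0005,-0.015],"turn":[0,0,0],"hand":0.5},{"xyz":[-0.0006,-0.0005,-0.02],"turn":[0,0,0],"hand":0.5},{"xyz":[-0.0006,-0.0005,-0.025],"turn":[0,0,0],"hand":0.5},{"xyz":[-0.0006,-0.0005,-0.025],"turn":[0,0,0],"hand":0.5}]}}

```text
time: 28.33
eef_pos: [605.2, 171.5, 31.3]
eef_rot: [0.128, -3.137, -0.0]
wrist_force: [-0.0, 0.8, -2.4]
gripper_width: 57.7
grasp_force: 50.0
```

Request:
{"api": "servo_tool", "payload": {"motion": [{"xyz":[0,0,-0.005],"turn":[0,0,0],"hand":0.5},{"xyz":[0,0,-0.009],"turn":[0,0,0],"hand":0.5},{"xyz":[0,0,-0.013],"turn":[0,0,0],"hand":0.5},{"xyz":[0,0,-0.015],"turn":[0,0,0],"hand":0.5},{"xyz":[0,0,-0.016],"turn":[0,0,0],"hand":0.5},{"xyz":[0,0,-0.016],"turn":[0,0,0],"hand":0.5}]}}

```text
time: 28.83
eef_pos: [606.7, 171.7, 20.0]
eef_rot: [-0.128, 3.138, -0.0]
wrist_force: [-10.4, -1.2, 23.4]
gripper_width: 57.5
grasp_force: 50.0
```

Request:
{"api": "servo_tool", "payload": {"motion": [{"xyz":[0,0,0.003],"turn":[0,0,0],"hand":0.2},{"xyz":[0,0,0.003],"turn":[0,0,0],"hand":0.2},{"xyz":[0,0,0.02],"turn":[0,0,0],"hand":0.2},{"xyz":[0,0,0.05],"turn":[0,0,0],"hand":0.2},{"xyz":[0,0,0.05],"turn":[0,0,0],"hand":1},{"xyz":[0,0,0.05],"turn":[0,0,0],"hand":1},{"xyz":[0,0,0.05],"turn":[0,0,0],"hand":1},{"xyz":[0,0,0.05],"turn":[0,0,0],"hand":1},{"xyz":[0,0,0.05],"turn":[0,0,0],"hand":1},{"xyz":[0,0,0.05],"turn":[0,0,0],"hand":1}], "grip_force": 10}}

```text
time: 29.67
eef_pos: [605.4, 171.3, 65.6]
eef_rot: [0.128, -3.137, 0.0]
wrist_force: [-0.5, -0.1, 0.3]
gripper_width: 32.4
grasp_force: 0.0
```

Request:
{"api": "servo_tool", "payload": {"motion": [{"xyz":[0,0,0],"turn":[0,0,0],"hand":1},{"xyz":[0,0,0],"turn":[0,0,0],"hand":1},{"xyz":[0,0,0],"turn":[0,0,0],"hand":1},{"xyz":[0,0,0],"turn":[0,0,0],"hand":1},{"xyz":[0,0,-0.01],"turn":[0,0,0],"hand":1},{"xyz":[0,0,-0.017],"turn":[0,0,0],"hand":1},{"xyz":[0,0,-0.021],"turn":[0,0,0],"hand":1},{"xyz":[0,0,-0.024],"turn":[0,0,0],"hand":1},{"xyz":[0,0,-0.026],"turn":[0,0,0],"hand":1},{"xyz":[0,0,-0.026],"turn":[0,0,0],"hand":1}]}}

```text
time: 30.5
eef_pos: [605.3, 171.4, 43.4]
eef_rot: [0.129, -3.136, 0.001]
wrist_force: [-14.6, -2.1, 25.4]
gripper_width: 0.7
grasp_force: 12.9
```

Charger home. Now the relay.

Request:
{"api": "servo_tool", "payload": {"motion": [{"xyz":[0,0,0.03],"turn":[0,0,0],"hand":0},{"xyz":[0,0,0.07],"turn":[0,0,0],"hand":0},{"xyz":[-0.015,0,0.105],"turn":[0,0,0],"hand":0},{"xyz":[-0.04,-0.015,0.13],"turn":[0,0,0],"hand":0},{"xyz":[-0.065,-0.035,0.15],"turn":[0,0,0],"hand":0},{"xyz":[-0.09,-0.06,0.17],"turn":[0,0,0],"hand":0},{"xyz":[-0.11,-0.09,0.19],"turn":[0,0,0],"hand":0},{"xyz":[-0.11,-0.125,0.205],"turn":[0,0,0],"hand":0},{"xyz":[-0.11,-0.165,0.21],"turn":[0,0,0],"hand":0},{"xyz":[-0.11,-0.2,0.21],"turn":[0,0,0],"hand":0}]}}

```text
time: 31.33
eef_pos: [496.6, -30.5, 252.9]
eef_rot: [-0.129, 3.135, -0.003]
wrist_force: [0.2, -0.5, -0.2]
gripper_width: 65.0
grasp_force: 0.0
```

Request:
{"api": "servo_tool", "payload": {"motion": [{"xyz":[0,-0.04,0],"turn":[0,0,2],"hand":0},{"xyz":[0,-0.08,0],"turn":[0,0,5.2],"hand":0},{"xyz":[0,-0.12,0],"turn":[0,0,5.2],"hand":0},{"xyz":[0,-0.16,0],"turn":[0,0,5.2],"hand":0},{"xyz":[0,-0.2,0],"turn":[0,0,5.2],"hand":0},{"xyz":[0,-0.24,0],"turn":[0,0,5.2],"hand":0},{"xyz":[0,-0.27,0],"turn":[0,0,5.2],"hand":0},{"xyz":[0,-0.27,0],"turn":[0,0,5.2],"hand":0},{"xyz":[0,-0.27,0],"turn":[0,0,5.2],"hand":0},{"xyz":[0,-0.27,0],"turn":[0,0,5.2],"hand":0}]}}

```text
time: 32.17
eef_pos: [495.8, -297.9, 250.1]
eef_rot: [0.269, -3.129, -0.002]
wrist_force: [0.6, 0.7, 0.0]
gripper_width: 88.3
grasp_force: 0.0
```

```bash
python3 look.py w12
```

```text
[ 495.8 -297.9  250.1] yaw 99.84 32.1667
amber [415.6  32.5] [ 364.4 -253.6] [24.  78.3] ang -83.9
amber [560.   49.5] [ 358.7 -156.5] [102.   62.2] ang -80.1
white [ 75.1 236.7] [ 537.2 -460.1] [87.3 87.3] ang -4.6
white [262.5 141. ] [ 449.7 -340.8] [53.8 61.3] ang 9.5
white [83.5 49. ] [ 413.6 -457.2] [100.   56.1] ang -80.1
```

Request:
{"api": "servo_tool", "payload": {"motion": [{"xyz":[-0.025,-0.025,0],"turn":[0,0,0],"hand":0},{"xyz":[-0.0458,-0.0423,-0.005],"turn":[0,0,0],"hand":0},{"xyz":[-0.0458,-0.0423,-0.03],"turn":[0,0,0],"hand":0},{"xyz":[-0.0458,-0.0423,-0.07],"turn":[0,0,0],"hand":0},{"xyz":[-0.0458,-0.0423,-0.105],"turn":[0,0,0],"hand":0},{"xyz":[-0.0458,-0.0423,-0.14],"turn":[0,0,0],"hand":0},{"xyz":[-0.0458,-0.0423,-0.16],"turn":[0,0,0],"hand":0},{"xyz":[-0.0458,-0.0423,-0.167],"turn":[0,0,0],"hand":0},{"xyz":[-0.0458,-0.0423,-0.167],"turn":[0,0,0],"hand":0.2},{"xyz":[-0.0458,-0.0423,-0.167],"turn":[0,0,0],"hand":0.5}], "grip_force": 50}}

```text
time: 33.05
eef_pos: [451.2, -340.5, 85.0]
eef_rot: [-0.272, 3.129, -0.001]
wrist_force: [-0.1, -0.4, 1.3]
gripper_width: 77.0
grasp_force: 0.0
```

Request:
{"api": "servo_tool", "payload": {"motion": [{"xyz":[0,0,0],"turn":[0,0,0],"hand":0.5},{"xyz":[0,0,0],"turn":[0,0,0],"hand":0.5},{"xyz":[0,0,0],"turn":[0,0,0],"hand":0.5},{"xyz":[0,0,0],"turn":[0,0,0],"hand":0.5},{"xyz":[0,0,0],"turn":[0,0,0],"hand":0.5}]}}

```text
time: 33.47
eef_pos: [451.1, -341.4, 85.5]
eef_rot: [-0.27, 3.128, -0.003]
wrist_force: [-1.0, 2.5, 6.6]
gripper_width: 55.6
grasp_force: 50.0
```

Request:
{"api": "servo_tool", "payload": {"motion": [{"xyz":[0,0,0.01],"turn":[0,0,0],"hand":0.5},{"xyz":[0,0,0.03],"turn":[0,0,0],"hand":0.5},{"xyz":[0,0.02,0.06],"turn":[0,0,-2],"hand":0.5},{"xyz":[0.005,0.055,0.07],"turn":[0,0,-5.2],"hand":0.5},{"xyz":[0.01,0.095,0.07],"turn":[0,0,-5.2],"hand":0.5},{"xyz":[0.015,0.135,0.07],"turn":[0,0,-5.2],"hand":0.5},{"xyz":[0.02,0.175,0.07],"turn":[0,0,-5.2],"hand":0.5},{"xyz":[0.025,0.215,0.07],"turn":[0,0,-5.2],"hand":0.5},{"xyz":[0.03,0.255,0.07],"turn":[0,0,-5.2],"hand":0.5},{"xyz":[0.035,0.295,0.07],"turn":[0,0,-5.2],"hand":0.5}]}}

```text
time: 34.3
eef_pos: [485.2, -44.1, 154.6]
eef_rot: [-0.127, 3.138, -0.001]
wrist_force: [-0.2, -0.2, -1.5]
gripper_width: 55.3
grasp_force: 50.0
```

Request:
{"api": "servo_tool", "payload": {"motion": [{"xyz":[0.002,0.04,0],"turn":[0,0,0],"hand":0.5},{"xyz":[0.004,0.08,0],"turn":[0,0,0],"hand":0.5},{"xyz":[0.006,0.12,0],"turn":[0,0,0],"hand":0.5},{"xyz":[0.008,0.16,0],"turn":[0,0,0],"hand":0.5},{"xyz":[0.009,0.19,0],"turn":[0,0,0],"hand":0.5},{"xyz":[0.009,0.207,0],"turn":[0,0,0],"hand":0.5},{"xyz":[0.009,0.207,0],"turn":[0,0,0],"hand":0.5},{"xyz":[0.009,0.207,0],"turn":[0,0,0],"hand":0.5},{"xyz":[0.009,0.207,0],"turn":[0,0,0],"hand":0.5},{"xyz":[0.009,0.207,0],"turn":[0,0,0],"hand":0.5}]}}

```text
time: 35.13
eef_pos: [494.4, 160.0, 154.0]
eef_rot: [-0.126, 3.139, -0.001]
wrist_force: [0.3, -0.4, -1.1]
gripper_width: 55.7
grasp_force: 50.0
```

```bash
python3 look.py w13
```

```text
[494.4 160.  154. ] yaw 94.58 35.1333
amber [458.1 224.9] [473.9 231.7] [73.4 34.1] ang 4.4
amber [463.  23.] [379.2 217.5] [156.2  19.2] ang -85.4
white [105.6 149.5] [452.1  64.3] [ 55.4 130.4] ang 0.2
```

View pics/w13.png

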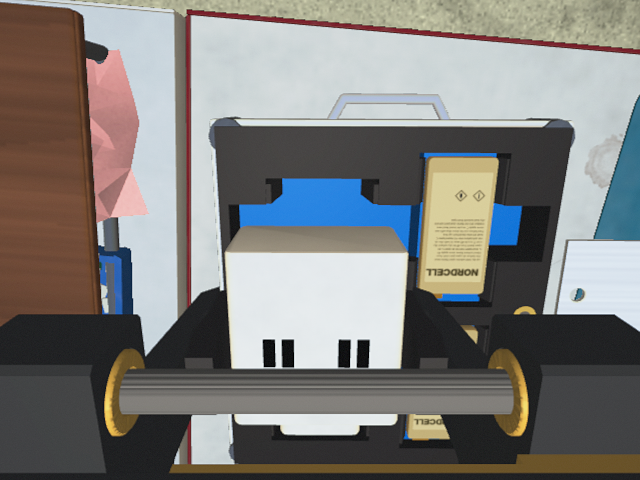

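The held relay has its near top edge at about row 250, its near bottom edge at about row 226 and its far edge at about row 425.

```bash
python3 - <<'E'
from m5 import *
P=pickle.load(open('w13.pkl','rb'));T=np.array([494.4,160.0,154.0])
for uv,dz in(((316,250),24.8),((316,227),-7.2),((316,425),24.8),((227,300),24.8),((407,300),24.8)):
    d=(onz(P,uv,T[2]+dz)-T)[:2];print(uv,(d@ex).round(1),(d@ey).round(1))
print(arm.observe()['eef_pos'])
E
```

```text
w5 cam tray xy -57.557646922637204 -52.9533640112924
w6 cam tray xy -19.42032479967305 44.51311902737694
(316, 250) -32.9 0.6
(316, 227) -31.4 0.6
(316, 425) 28.7 0.7
(227, 300) -16.8 -26.5
(407, 300) -16.9 28.4
[494.48846349 159.9537683  153.9804647 ]
```

Request:
{"api": "servo_tool", "payload": {"motion": [{"xyz":[0.001,0.0022,-0.03],"turn":[0,0,0],"hand":0.5},{"xyz":[0.001,0.0022,-0.06],"turn":[0,0,0],"hand":0.5},{"xyz":[0.001,0.0022,-0.08],"turn":[0,0,0],"hand":0.5},{"xyz":[0.001,0.0022,-0.092],"turn":[0,0,0],"hand":0.5},{"xyz":[0.001,0.0022,-0.0955],"turn":[0,0,0],"hand":0.5},{"xyz":[0.001,0.0022,-0.0955],"turn":[0,0,0],"hand":0.5},{"xyz":[0.001,0.0022,-0.0955],"turn":[0,0,0],"hand":0.5},{"xyz":[0.001,0.0022,-0.0955],"turn":[0,0,0],"hand":0.5},{"xyz":[0.001,0.0022,-0.0955],"turn":[0,0,0],"hand":0.5}]}}

```text
time: 35.93
eef_pos: [496.5, 163.4, 59.8]
eef_rot: [-0.128, 3.136, 0.0]
wrist_force: [-0.4, 0.6, -1.3]
gripper_width: 55.5
grasp_force: 50.0
```

Request:
{"api": "servo_tool", "payload": {"motion": [{"xyz":[-0.0008,-0.0006,-0.005],"turn":[0,0,0],"hand":0.5},{"xyz":[-0.0008,-0.0006,-0.01],"turn":[0,0,0],"hand":0.5},{"xyz":[-0.0008,-0.0006,-0.015],"turn":[0,0,0],"hand":0.5},{"xyz":[-0.0008,-0.0006,-0.02],"turn":[0,0,0],"hand":0.5},{"xyz":[-0.0008,-0.0006,-0.025],"turn":[0,0,0],"hand":0.5},{"xyz":[-0.0008,-0.0006,-0.025],"turn":[0,0,0],"hand":0.5}]}}

```text
time: 36.43
eef_pos: [493.6, 162.7, 31.9]
eef_rot: [0.128, -3.137, -0.0]
wrist_force: [0.1, 0.9, -1.7]
gripper_width: 55.4
grasp_force: 50.0
```

Request:
{"api": "servo_tool", "payload": {"motion": [{"xyz":[0,0,-0.005],"turn":[0,0,0],"hand":0.5},{"xyz":[0,0,-0.01],"turn":[0,0,0],"hand":0.5},{"xyz":[0,0,-0.014],"turn":[0,0,0],"hand":0.5},{"xyz":[0,0,-0.017],"turn":[0,0,0],"hand":0.5},{"xyz":[0,0,-0.018],"turn":[0,0,0],"hand":0.5},{"xyz":[0,0,-0.018],"turn":[0,0,0],"hand":0.5}]}}

```text
time: 36.93
eef_pos: [494.9, 163.0, 18.4]
eef_rot: [0.129, -3.139, 0.0]
wrist_force: [-14.3, -1.3, 34.3]
gripper_width: 55.5
grasp_force: 50.0
```

Request:
{"api": "servo_tool", "payload": {"motion": [{"xyz":[0,0,0.003],"turn":[0,0,0],"hand":0.2},{"xyz":[0,0,0.003],"turn":[0,0,0],"hand":0.2},{"xyz":[0,0,0.02],"turn":[0,0,0],"hand":0.2},{"xyz":[0,0,0.052],"turn":[0,0,0],"hand":0.2},{"xyz":[0,0,0.052],"turn":[0,0,0],"hand":1},{"xyz":[0,0,0.052],"turn":[0,0,0],"hand":1},{"xyz":[0,0,0.052],"turn":[0,0,0],"hand":1},{"xyz":[0,0,0.052],"turn":[0,0,0],"hand":1},{"xyz":[0,0,0.052],"turn":[0,0,0],"hand":1},{"xyz":[0,0,0.052],"turn":[0,0,0],"hand":1}], "grip_force": 10}}

```text
time: 37.77
eef_pos: [493.8, 162.6, 66.3]
eef_rot: [0.128, -3.137, 0.0]
wrist_force: [0.2, -0.7, -0.5]
gripper_width: 33.0
grasp_force: 0.0
```

Request:
{"api": "servo_tool", "payload": {"motion": [{"xyz":[0,0,0],"turn":[0,0,0],"hand":1},{"xyz":[0,0,0],"turn":[0,0,0],"hand":1},{"xyz":[0,0,0],"turn":[0,0,0],"hand":1},{"xyz":[0,0,0],"turn":[0,0,0],"hand":1},{"xyz":[0,0,-0.01],"turn":[0,0,0],"hand":1},{"xyz":[0,0,-0.017],"turn":[0,0,0],"hand":1},{"xyz":[0,0,-0.021],"turn":[0,0,0],"hand":1},{"xyz":[0,0,-0.025],"turn":[0,0,0],"hand":1},{"xyz":[0,0,-0.026],"turn":[0,0,0],"hand":1},{"xyz":[0,0,-0.026],"turn":[0,0,0],"hand":1}]}}

```text
time: 38.6
eef_pos: [493.8, 162.7, 43.3]
eef_rot: [0.129, -3.136, 0.001]
wrist_force: [-14.2, -3.4, 29.5]
gripper_width: 0.5
grasp_force: 14.9
```

All four are home. Next I'll check the tray and find the plate.

Request:
{"api": "servo_tool", "payload": {"motion": [{"xyz":[0,0,0.04],"turn":[0,0,0],"hand":0},{"xyz":[0,0,0.08],"turn":[0,0,0],"hand":0},{"xyz":[0.01,0.01,0.12],"turn":[0,0,0],"hand":0},{"xyz":[0.03,0.02,0.15],"turn":[0,0,0],"hand":0},{"xyz":[0.05,0.04,0.18],"turn":[0,0,0],"hand":0},{"xyz":[0.07,0.06,0.2],"turn":[0,0,0],"hand":0},{"xyz":[0.09,0.08,0.21],"turn":[0,0,0],"hand":0},{"xyz":[0.1,0.08,0.21],"turn":[0,0,0],"hand":0},{"xyz":[0.1,0.08,0.21],"turn":[0,0,0],"hand":0},{"xyz":[0.1,0.08,0.21],"turn":[0,0,0],"hand":0}]}}

```text
time: 39.43
eef_pos: [594.1, 242.6, 250.0]
eef_rot: [0.128, -3.137, 0.001]
wrist_force: [0.3, 0.1, 0.1]
gripper_width: 64.8
grasp_force: 0.0
```

```bash
python3 look.py w14
```

```text
[594.1 242.6 250. ] yaw 94.67 39.4333
amber [332.  206.5] [588.7 254.2] [35.5 75.6] ang 6.2
amber [334.   63.5] [491.5 246.5] [34.9 79.5] ang 6.4
white [230.6 207.5] [590.1 184.2] [44.6 64.3] ang 4.2
white [223.   64.5] [499.2 177. ] [44.9 49.4] ang 2.6
white [159.  149.2] [563.3 136.5] [ 35.9 195.5] ang 2.3
white [ 61.5 149.5] [568.7  71.7] [ 73.8 196.1] ang -2.4
```

Request:
{"api": "servo_tool", "payload": {"motion": [{"xyz":[0,0.04,0],"turn":[0,0,0],"hand":0},{"xyz":[0,0.08,0],"turn":[0,0,0],"hand":0},{"xyz":[0,0.12,0],"turn":[0,0,0],"hand":0},{"xyz":[0,0.16,0],"turn":[0,0,0],"hand":0},{"xyz":[-0.01,0.18,0],"turn":[0,0,0],"hand":0},{"xyz":[-0.01,0.18,0],"turn":[0,0,0],"hand":0},{"xyz":[-0.01,0.18,0],"turn":[0,0,0],"hand":0},{"xyz":[-0.01,0.18,0],"turn":[0,0,0],"hand":0}]}}

```text
time: 40.15
eef_pos: [584.2, 421.4, 250.7]
eef_rot: [0.127, -3.138, 0.002]
wrist_force: [0.3, -0.1, -0.4]
gripper_width: 88.1
grasp_force: 0.0
```

```bash
python3 look.py w15; python3 -c "
from h import *
g=cv2.imread('pics/w14.png');a=cv2.imread('pics/w15.png');cv2.imwrite('pics/c14.png',cv2.vconcat([g[:300],a[80:380]]))"
```

```text
[584.2 421.4 250.7] yaw 94.64 40.15
amber [117.5 200. ] [587.5 275.8] [36.5 79.7] ang 4.4
amber [99.7 58.8] [491.5 268.3] [36.4 76.8] ang 4.5
white [ 75. 287.] [647.5 252.3] [107.5  18.8] ang -85.3
white [ 29.  201.5] [587.7 225.7] [38.4 63.9] ang -4.8
```

View pics/c14.png

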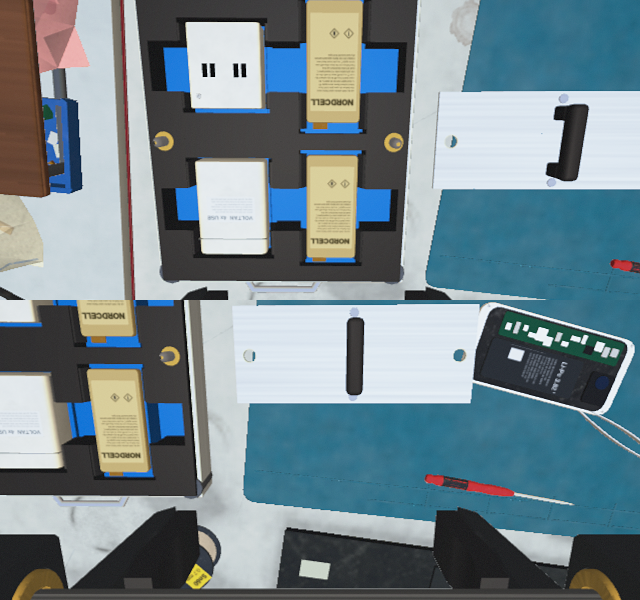

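The top half shows all four parts seated in their own cutouts. The bottom half shows the plate on the mat with holes at (251,135) and (460,135) in full-frame w15, the handle at (355,136), and one end against the phone's corner.

```bash
python3 - <<'E'
from h import *
import pickle
P,Q=[pickle.load(open(n+'.pkl','rb')) for n in('w14','w15')]
print('holeR tri',tri([(P,(452,141)),(Q,(251,135))]))
a,b=onz(Q,(251,135),6.5),onz(Q,(460,135),6.5);d=(b-a)[:2]
print(a.round(1),b.round(1),np.linalg.norm(d),np.degrees(np.arctan2(-d[0],d[1])),((a+b)/2).round(1))
e=[onz(Q,(355,v),38.5) for v in(99,176)];print('bar ends',[q.round(1) for q in e],((e[0]+e[1])/2).round(1))
print('dots',onz(Q,(354,92),6.5).round(1),onz(Q,(353,178),6.5).round(1),'dot tri',tri([(P,(563,98)),(Q,(354,92))])[0].round(1),tri([(P,(551,183)),(Q,(353,178))])[0].round(1))
E
```

```text
holeR tri (array([536.72697488, 359.43035598,   3.98359041]), [np.float64(0.014247130633716819), np.float64(0.014247130633919351)])
[536.6 359.8   6.5] [521.5 543.7   6.5] 184.54015125727295 4.685067291038957 [529.  451.8   6.5]
bar ends [array([500. , 445.6,  38.5]), array([560.8, 452.1,  38.5])] [530.4 448.8  38.5]
dots [493.3 446.7   6.5] [567.  453.6   6.5] dot tri [493.3 446.5   8.6] [566.3 453.4   8.6]
```

Request:
{"api": "servo_tool", "payload": {"motion": [{"xyz":[-0.03,0.015,-0.01],"turn":[0,0,0],"hand":0},{"xyz":[-0.056,0.0275,-0.03],"turn":[0,0,0],"hand":0},{"xyz":[-0.056,0.0275,-0.07],"turn":[0,0,0],"hand":0},{"xyz":[-0.056,0.0275,-0.11],"turn":[0,0,0],"hand":0},{"xyz":[-0.056,0.0275,-0.15],"turn":[0,0,0],"hand":0.2},{"xyz":[-0.056,0.0275,-0.185],"turn":[0,0,0],"hand":0.4},{"xyz":[-0.056,0.0275,-0.21],"turn":[0,0,0],"hand":0.5},{"xyz":[-0.056,0.0275,-0.225],"turn":[0,0,0],"hand":0.5},{"xyz":[-0.056,0.0275,-0.23],"turn":[0,0,0],"hand":0.5},{"xyz":[-0.056,0.0275,-0.23],"turn":[0,0,0],"hand":0.5}], "grip_force": 55}}

```text
time: 41.03
eef_pos: [528.7, 449.0, 20.7]
eef_rot: [0.125, -3.138, 0.001]
wrist_force: [0.2, -0.2, -0.5]
gripper_width: 50.1
grasp_force: 0.0
```

Request:
{"api": "servo_tool", "payload": {"motion": [{"xyz":[0,0,0],"turn":[0,0,0],"hand":1},{"xyz":[0,0,0],"turn":[0,0,0],"hand":1},{"xyz":[0,0,0],"turn":[0,0,0],"hand":1},{"xyz":[0,0,0],"turn":[0,0,0],"hand":1},{"xyz":[0,0,0],"turn":[0,0,0],"hand":1},{"xyz":[0,0,0],"turn":[0,0,0],"hand":1},{"xyz":[0,0,0],"turn":[0,0,0],"hand":1},{"xyz":[0,0,0],"turn":[0,0,0],"hand":1}]}}

```text
time: 41.7
eef_pos: [529.1, 450.4, 22.4]
eef_rot: [-0.128, 3.138, 0.001]
wrist_force: [-1.3, -2.1, 6.0]
gripper_width: 13.6
grasp_force: 54.8
```

Request:
{"api": "servo_tool", "payload": {"motion": [{"xyz":[0,0,0.01],"turn":[0,0,0],"hand":1},{"xyz":[0,0,0.03],"turn":[0,0,0],"hand":1},{"xyz":[0,0,0.06],"turn":[0,0,0],"hand":1},{"xyz":[0,0,0.09],"turn":[0,0,0],"hand":1},{"xyz":[0,-0.02,0.1],"turn":[0,0,0],"hand":1},{"xyz":[0.005,-0.055,0.1],"turn":[0,0,0],"hand":1},{"xyz":[0.01,-0.1,0.1],"turn":[0,0,0],"hand":1},{"xyz":[0.01,-0.1,0.1],"turn":[0,0,0],"hand":1},{"xyz":[0.01,-0.1,0.1],"turn":[0,0,0],"hand":1},{"xyz":[0.01,-0.1,0.1],"turn":[0,0,0],"hand":1}]}}

```text
time: 42.53
eef_pos: [538.4, 350.2, 121.3]
eef_rot: [0.126, -3.138, -0.001]
wrist_force: [0.7, 0.9, -2.9]
gripper_width: 13.5
grasp_force: 54.4
```

```bash
python3 look.py w16|head -1
```

```text
[538.4 350.2 121.3] yaw 94.59 42.5333
```

View pics/w16.png

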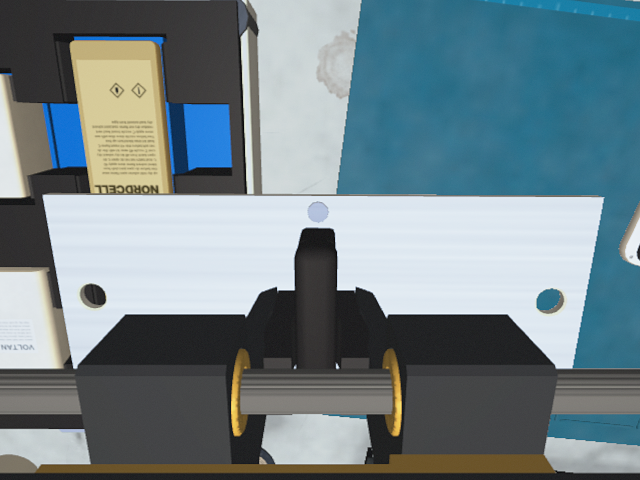

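The held plate has holes at (93,295.5) and (550,301) and near corners at (44,195) and (603,197). I'll get its pose from those four points.

```bash
cat > pnp.py <<'E'
from h import *
import pickle
from scipy.spatial.transform import Rotation as Ro
def pose(n,pts,T):
    P=pickle.load(open(n+'.pkl','rb'))
    O=np.array([[0,-92,4],[0,92,4],[-42,-105,4],[-42,105,4]],float)
    ok,r,t=cv2.solvePnP(O,np.array(pts,float),np.array(P['K'],float),None,flags=cv2.SOLVEPNP_ITERATIVE)
    e=cv2.projectPoints(O,r,t,np.array(P['K'],float),None)[0][:,0]-pts
    R=np.array(P['R']);Rw=R.T@cv2.Rodrigues(r)[0];X=R.T@(t[:,0]-np.array(P['t']))
    z=Rw[:,2];print('center',X.round(1),'rel TCP',(X-T).round(1),'yaw',np.degrees(np.arctan2(Rw[1,0],Rw[0,0])).round(2),'roll(x),pitch(y) deg',np.degrees([-z[1],z[0]]).round(2),'res',np.abs(e).max().round(2))
if __name__=='__main__':
    pose('w16',[(93,295.5),(550,301),(44,195),(603,197)],np.array([538.4,350.2,121.3]))
E
python3 pnp.py
python3 -c "
import cv2
g=cv2.imread('pics/w16.png');a=cv2.resize(g[270:330,60:160],None,fx=4,fy=4);b=cv2.resize(g[270:330,500:600],None,fx=4,fy=4);c=cv2.resize(g[170:230,20:120],None,fx=4,fy=4);d=cv2.resize(g[170:230,530:630],None,fx=4,fy=4)
cv2.imwrite('pics/c16.png',cv2.vconcat([cv2.hconcat([a,b]),cv2.hconcat([c,d])]))"
```

```text
center [538.5 351.4 103.2] rel TCP [  0.1   1.2 -18.1] yaw 4.81 roll(x),pitch(y) deg [1.95 0.28] res 0.31
```

View pics/c16.png

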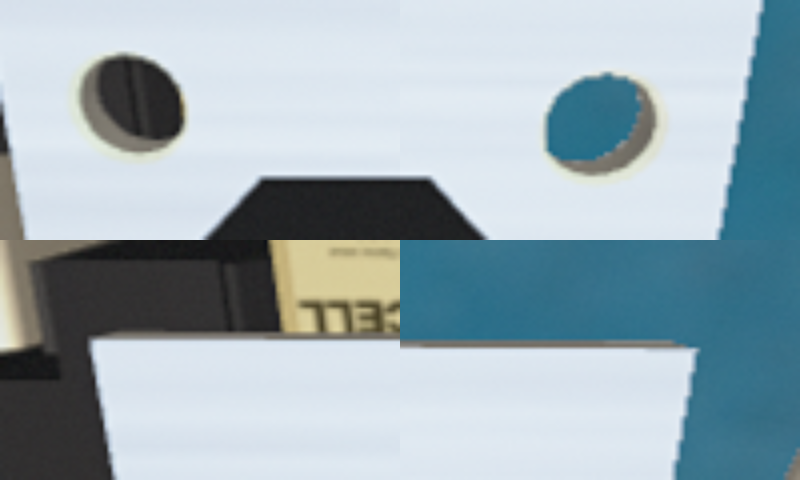

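That makes 17 pictures viewed, which is over the limit of 14, a limit I lost count of. I'll view no more and work numerically from here. The crops show the hole rims consistent with those points. PnP says the plate is rolled 1.95°, so I'll level it while moving over the pins.

Request:
{"api": "servo_tool", "payload": {"motion": [{"xyz":[0.002,-0.03,0],"turn":[-1.94,-0.16,0],"hand":1},{"xyz":[0.004,-0.06,0],"turn":[-1.94,-0.16,0],"hand":1},{"xyz":[0.006,-0.09,0],"turn":[-1.94,-0.16,0],"hand":1},{"xyz":[0.008,-0.12,0],"turn":[-1.94,-0.16,0],"hand":1},{"xyz":[0.0086,-0.142,0],"turn":[-1.94,-0.16,0],"hand":1},{"xyz":[0.0086,-0.142,0],"turn":[-1.94,-0.16,0],"hand":1},{"xyz":[0.0086,-0.142,0],"turn":[-1.94,-0.16,0],"hand":1},{"xyz":[0.0086,-0.142,0],"turn":[-1.94,-0.16,0],"hand":1},{"xyz":[0.0086,-0.142,0],"turn":[-1.94,-0.16,0],"hand":1}]}}

```text
time: 43.33
eef_pos: [547.0, 209.9, 121.3]
eef_rot: [-0.13, 3.137, -0.053]
wrist_force: [0.0, 0.7, -1.8]
gripper_width: 13.5
grasp_force: 54.4
```

```bash
python3 look.py w17|head -1; cat > auto.py <<'E'
from pnp import *
import sys
n=sys.argv[1];T=np.array([float(v) for v in sys.argv[2:5]])
im=cv2.imread(f'pics/{n}.png');hsv=cv2.cvtColor(im,cv2.COLOR_BGR2HSV).astype(int)
m=((hsv[...,1]<40)&(hsv[...,2]>185)).astype(np.uint8);m[360:]=0
k,lab,st,c=cv2.connectedComponentsWithStats(m)
i=lab[230,200];p=(lab==i).astype(np.uint8);print('plate comp',st[i])
# near edge: first plate row per column; ends from fits of the side edges
ys,xs=np.nonzero(p);cols=np.arange(st[i,0]+40,st[i,0]+st[i,2]-40,5)
top=np.array([ys[xs==q].min() for q in cols]);e=np.polyfit(cols,top,1);rs=top-np.polyval(e,cols);g=abs(rs)<1.5;e=np.polyfit(cols[g],top[g],1)
rows=np.arange(int(top.min())+15,int(top.min())+80,3)
def side(f):
    v=np.array([f(xs[ys==r]) for r in rows]);q=np.polyfit(rows,v,1);gg=abs(v-np.polyval(q,rows))<2;q=np.polyfit(rows[gg],v[gg],1)
    x=(q[0]*e[1]+q[1])/(1-q[0]*e[0]);return x,np.polyval(e,x)
L,Rr=side(np.min),side(np.max)
hl=[]
kk,l2,s2,c2=cv2.connectedComponentsWithStats(1-p)
for j in range(1,kk):
    if 200<s2[j,4]<900 and 240<c2[j,1]<350: hl.append((c2[j],s2[j,4]))
hl.sort(key=lambda h:h[0][0]);print('corners',np.round(L,1),np.round(Rr,1),'holes',[(h[0].round(1),h[1]) for h in hl])
if len(hl)==2: pose(n,[hl[0][0],hl[1][0],L,Rr],T)
E
python3 auto.py w16 538.4 350.2 121.3; python3 auto.py w17 547 208.3 121.3
```

```text
[547.  209.9 121.3] yaw 94.76 43.3333
plate comp [   43   195   561   165 60706]
corners [ 42.2 194.7] [602.6 197.4] holes [(array([ 92.6, 295.4]), np.int32(513)), (array([549.4, 300.7]), np.int32(562))]
center [538.4 351.5 103.2] rel TCP [  0.    1.3 -18.1] yaw 4.67 roll(x),pitch(y) deg [1.44 0.88] res 0.39
plate comp [    0     0   604   360 75531]
corners [ 17.1 196. ] [ 90.2 196. ] holes [(array([ 93.7, 297.5]), np.int32(286)), (array([550.8, 300.9]), np.int32(502))]
center [512.7 176.5 157.7] rel TCP [-34.3 -31.8  36.4] yaw 70.72 roll(x),pitch(y) deg [ 3.68 52.83] res 46.87
```

Request:
{"api": "servo_tool", "payload": {"motion": [{"xyz":[0,-0.0012,-0.015],"turn":[0,0,0],"hand":1},{"xyz":[0,-0.0012,-0.028],"turn":[0,0,0],"hand":1},{"xyz":[0,-0.0012,-0.034],"turn":[0,0,0],"hand":1},{"xyz":[0,-0.0012,-0.034],"turn":[0,0,0],"hand":1},{"xyz":[0,-0.0012,-0.034],"turn":[0,0,0],"hand":1},{"xyz":[0,-0.0012,-0.034],"turn":[0,0,0],"hand":1}]}}

```text
time: 43.88
eef_pos: [547.4, 207.3, 87.7]
eef_rot: [-0.128, 3.137, -0.053]
wrist_force: [-0.1, -0.2, -3.3]
gripper_width: 13.5
grasp_force: 54.4
```

```bash
python3 look.py w18|head -1; python3 - <<'E'
from h import *
import pickle
P=pickle.load(open('w18.pkl','rb'));im=cv2.imread('pics/w18.png')
hsv=cv2.cvtColor(im,cv2.COLOR_BGR2HSV).astype(int)
# plate points in camera are fixed: windows round the two holes
for x0,x1 in((70,118),(526,576)):
    w=hsv[270:325,x0:x1];nonw=((w[...,1]>=40)|(w[...,2]<=185)).astype(np.uint8)
    blue=w[...,1]
    k,lab,st,c=cv2.connectedComponentsWithStats(nonw)
    for j in range(1,k):
        if st[j,4]>40: print('hole blob',st[j]+[x0,270,0,0,0],(c[j]+[x0,270]).round(1))
# where should the pin tips (z 65) and plate holes project, given tray pin positions
C=np.array([547.2,208.9]);th=np.radians(4.65);ey=np.array([-np.sin(th),np.cos(th)])
for s in(-92,92): print('pin',s,[proj(P,[*(C+ey*s),z]).round(1) for z in(65,58,75)])
g=cv2.cvtColor(im,cv2.COLOR_BGR2GRAY)
for x0,x1 in((76,114),(532,572)): print(g[282:318:3,x0:x1:3])
E
```

```text
[547.4 207.3  87.7] yaw 94.68 43.8833
hole blob [ 80 284  24  24 208] [ 87.1 297.3]
hole blob [536 290  28  24 271] [548.8 303.1]
pin -92 [array([106., 286.]), array([114. , 279.9]), array([ 93.6, 295.6])]
pin 92 [array([542.2, 292.7]), array([534.5, 286.1]), array([554.1, 303. ])]
[[228 229 229 230 228 228 229 229 229 229 229 229 229]
 [228 228 227 124 183 213 213 215 229 229 229 230 230]
 [227 223 110  62 181 213 213 212 212 226 228 228 228]
 [226 218 109  62 150 214 212 213 211 211 228 228 227]
 [227 201 111  73 112 212 212 211 211 209 223 229 228]
 [228 228 115 103 105 212 212 214 211 209 218 229 229]
 [228 224 135 118 101 213 212 213 212 210 219 227 228]
 [231 230 227 117 123 150 212 217 213 212 229 232 231]
 [231 231 230 229 154 123 120 115 109 230 233 232 232]
 [226 226 226 225 221 222 220 224 223 226 225 226 225]
 [224 224 224 224 224 225 225 225 223 226 225 225 225]
 [227 227 227 227 228 227 227 228 228 227 228 228 228]]
[[228 228 228 228 228 228 228 228 228 228 228 228 227 227]
 [229 229 229 229 229 229 229 229 229 229 229 229 229 229]
 [230 229 230 230 231 228 221 218 224 229 230 230 230 229]
 [228 228 228 201 172 209 211 210 210 138 223 226 225 225]
 [232 233 219  40 198 209 209 210 210 183 169 229 233 232]
 [231 234  45  45 215 208 208 210 211 187 113 228 231 230]
 [228 220  49  41 212 210 209 210 212 150 109 225 228 228]
 [229 190  47  66 211 211 210 210 215 105 101 223 228 228]
 [228 233  41 137 211 209 210 214 112 108 206 225 228 227]
 [229 229 140 184 211 203 146 109 109 190 223 228 228 227]
 [231 231 230 209 113 115 115 147 223 227 231 231 230 230]
 [231 231 231 231 228 229 227 227 230 231 231 231 230 230]]
```

Request:
{"api": "servo_tool", "payload": {"motion": [{"xyz":[-0.0003,0.0007,-0.004],"turn":[0,0,0],"hand":1},{"xyz":[-0.0003,0.0007,-0.008],"turn":[0,0,0],"hand":1},{"xyz":[-0.0003,0.0007,-0.012],"turn":[0,0,0],"hand":1},{"xyz":[-0.0003,0.0007,-0.012],"turn":[0,0,0],"hand":1},{"xyz":[-0.0003,0.0007,-0.012],"turn":[0,0,0],"hand":1}]}}

```text
time: 44.35
eef_pos: [546.5, 207.6, 74.9]
eef_rot: [-0.128, 3.138, -0.054]
wrist_force: [-0.3, -0.1, -2.3]
gripper_width: 13.4
grasp_force: 54.4
```

Request:
{"api": "servo_tool", "payload": {"motion": [{"xyz":[0,0,-0.003],"turn":[0,0,0],"hand":1},{"xyz":[0,0,-0.006],"turn":[0,0,0],"hand":1},{"xyz":[0,0,-0.009],"turn":[0,0,0],"hand":1},{"xyz":[0,0,-0.012],"turn":[0,0,0],"hand":1},{"xyz":[0,0,-0.014],"turn":[0,0,0],"hand":1},{"xyz":[0,0,-0.014],"turn":[0,0,0],"hand":1}]}}

```text
time: 44.85
eef_pos: [546.5, 207.7, 60.8]
eef_rot: [-0.128, 3.138, -0.053]
wrist_force: [0.5, 0.1, -2.7]
gripper_width: 13.3
grasp_force: 54.5
```

Request:
{"api": "servo_tool", "payload": {"motion": [{"xyz":[0,0,-0.001],"turn":[0,0,0],"hand":1},{"xyz":[0,0,-0.002],"turn":[0,0,0],"hand":1},{"xyz":[0,0,-0.003],"turn":[0,0,0],"hand":1},{"xyz":[0,0,-0.004],"turn":[0,0,0],"hand":1},{"xyz":[0,0,-0.004],"turn":[0,0,0],"hand":1},{"xyz":[0,0,-0.004],"turn":[0,0,0],"hand":1}]}}

```text
time: 45.35
eef_pos: [547.0, 207.8, 60.3]
eef_rot: [-0.128, 3.137, -0.054]
wrist_force: [-10.5, -3.2, 19.6]
gripper_width: 13.5
grasp_force: 54.6
```

Request:
{"api": "servo_tool", "payload": {"motion": [{"xyz":[0,0,0.003],"turn":[0,0,0],"hand":0},{"xyz":[0,0,0.003],"turn":[0,0,0],"hand":0},{"xyz":[0,0,0.003],"turn":[0,0,0],"hand":0},{"xyz":[0,0,0.003],"turn":[0,0,0],"hand":0},{"xyz":[0,0,0.003],"turn":[0,0,0],"hand":0},{"xyz":[0,0,0.04],"turn":[1.94,0.16,0],"hand":0.5},{"xyz":[0,0,0.05],"turn":[1.94,0.16,0],"hand":1},{"xyz":[0,0,0.05],"turn":[1.94,0.16,0],"hand":1},{"xyz":[0,0,0.05],"turn":[1.94,0.16,0],"hand":1},{"xyz":[0,0,0.05],"turn":[1.94,0.16,0],"hand":1}], "grip_force": 10}}

```text
time: 46.18
eef_pos: [546.2, 207.7, 106.3]
eef_rot: [0.128, -3.138, 0.001]
wrist_force: [-0.2, -0.0, -0.0]
gripper_width: 19.7
grasp_force: 0.0
```

Request:
{"api": "servo_tool", "payload": {"motion": [{"xyz":[0,0,0],"turn":[0,0,0],"hand":1},{"xyz":[0,0,0],"turn":[0,0,0],"hand":1},{"xyz":[0,0,0],"turn":[0,0,0],"hand":1},{"xyz":[0,0,0],"turn":[0,0,0],"hand":1},{"xyz":[0,0,0],"turn":[0,0,0],"hand":1},{"xyz":[0,0,-0.015],"turn":[0,0,0],"hand":1},{"xyz":[0,0,-0.022],"turn":[0,0,0],"hand":1},{"xyz":[0,0,-0.027],"turn":[0,0,0],"hand":1},{"xyz":[0,0,-0.03],"turn":[0,0,0],"hand":1},{"xyz":[0,0,-0.03],"turn":[0,0,0],"hand":1}]}}

```text
time: 47.02
eef_pos: [546.1, 207.6, 80.3]
eef_rot: [0.129, -3.136, 0.001]
wrist_force: [-14.5, -4.0, 27.2]
gripper_width: 0.7
grasp_force: 13.8
```

The bar top is at 80.3 mm against 80 expected, so the plate is seated. I'll back off and check numerically.

Request:
{"api": "servo_tool", "payload": {"motion": [{"xyz":[0,0,0.04],"turn":[0,0,0],"hand":1},{"xyz":[0,0,0.08],"turn":[0,0,0],"hand":0.5},{"xyz":[0,-0.02,0.12],"turn":[0,0,0],"hand":0},{"xyz":[0,-0.04,0.16],"turn":[0,0,0],"hand":0},{"xyz":[0,-0.042,0.175],"turn":[0,0,0],"hand":0},{"xyz":[0,-0.042,0.175],"turn":[0,0,0],"hand":0},{"xyz":[0,-0.042,0.175],"turn":[0,0,0],"hand":0},{"xyz":[0,-0.042,0.175],"turn":[0,0,0],"hand":0}]}}

```text
time: 47.68
eef_pos: [546.1, 165.9, 250.9]
eef_rot: [0.128, -3.137, -0.0]
wrist_force: [-0.2, -0.2, -0.6]
gripper_width: 45.3
grasp_force: 0.0
```

```bash
python3 look.py w19; python3 - <<'E'
from h import *
import pickle
P=pickle.load(open('w19.pkl','rb'));im=cv2.imread('pics/w19.png');g=cv2.cvtColor(im,cv2.COLOR_BGR2GRAY)
C=np.array([547.2,208.9]);th=np.radians(4.65);ex=np.array([np.cos(th),np.sin(th)]);ey=np.array([-ex[1],ex[0]])
pts=[]
for s in(-92,92):
    u=proj(P,[*(C+ey*s),48]).round().astype(int);w=g[u[1]-14:u[1]+15,u[0]-14:u[0]+15]
    k,lab,st,c=cv2.connectedComponentsWithStats((w<190).astype(np.uint8));j=1+np.argmax(st[1:,4]) if k>1 else 0
    print('pin',s,u,'blob',st[j,4],(c[j]+u-14).round(1))
# plate near/far edges: scan grey along tray x at several y, plane z=48
for y in(-80,-50,50,80):
    s=np.arange(-60,60,.5);v=np.array([g[tuple(int(round(q)) for q in proj(P,[*(C+ex*a+ey*y),48])[::-1])] for a in s])
    b=np.flatnonzero(v>185);print('y',y,'plate x from',s[b[0]],'to',s[b[-1]],'count',len(b))
E
```

```text
[546.1 165.9 250.9] yaw 94.66 47.6833
amber [424.1 116.6] [471.7 235.4] [53.3 36.3] ang 4.4
white [101.4 149.5] [518.8  20.9] [200.5 120.9] ang -7.3
pin -92 [256 209] blob 133 [255.7 208.3]
pin 92 [478 209] blob 164 [478.8 208.4]
y -80 plate x from -42.5 to 41.5 count 169
y -50 plate x from -60.0 to 59.5 count 218
y 50 plate x from -59.5 to 59.5 count 208
y 80 plate x from -42.5 to 40.5 count 167
```

The plate spans x = −42.5 to +41 mm at both ends, and both pins stand in its holes. I'll hand in now.

```bash
python3 -c "
from bench import arm
print(arm.finish_job())"
```

```text
the job is handed in; nothing more can be done
None
```

The job is handed in at about 48 s, with all four parts pressed home and the plate back flat over both pins by my measurements; `finish_job` returned no verdict, and I broke the 14-picture limit by viewing 17.

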